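Aim the bench camera, then tip the cap tray into its pouring corner and hold it

ROBOT

A 7-joint arm with a two-finger parallel gripper is mounted at the origin on a cart in front of the work surface, level with it; the furniture and walls round the work are solid. World frame = base frame: x ahead of the robot, y to its left, z up, the work surface at z = 0. Lengths are in m, angles in degrees, forces in N, time in s.
With the tool pointing down it reaches from about 0.425 to 0.875 m from the base axis. Payload 4.7 kg.
Tool frame: the origin (TCP) lies on the centre line of the jaws, within the pads' length; the fingertips stand 25 mm ahead of it and the grasp point (between the pads) lies 6 mm ahead of it; z points along the fingers, y is the direction in which the jaws open and shut (so a half turn about z gives the same grasp; the last joint's range is limited). The gripper opens to 87 mm and grips with 3 to 60 N. Pads are 19 mm wide; open, the fingers measure 117 mm over their backs; the gripper's body (75 mm by 190 mm) begins 51 mm behind the grasp point.
Start: joints at [-68.062, 18.392, -4.016, 83.108, 1.295, 78.541, -3.26], TCP at [0.234, 0.606, 0.248] pointing down, gripper open.
Joint ranges: [-163.93, 163.93], [-17.29, 119.83], [-79.2, 71.16], [3.27, 140.29], [-89.18, 269.18], [5.43, 117.66], [-154.24, 154.24]. Speed limits (degrees/s): [147.25, 147.25, 180, 180, 180, 180, 180].

INTERFACE

Orientations are given as [roll, pitch, yaw] about the fixed x, y, z axes, in that order (R = Rz(yaw) Ry(pitch) Rx(roll)).
In Python, from cell import env gives the robot as it stands.
- The arm moves only by the shell command python3 -m creep 'ROWS' [OPENING] [FORCE]. ROWS is JSON, a list of rows, each an object of numbers: "tx", "ty", "tz": the shift along the tool's x, y, z in m; "rx", "ry", "rz": the turn, a rotation vector about the tool's x, y, z in degrees. In form: [{"tx": .., "ty": .., "tz": .., "rx": .., "ry": .., "rz": ..}, ...]. A call has 1 to 20 rows; each row shifts and turns the commanded pose from where the row before left it, along the tool's axes as they then stand; what a row does not reach is not made up. A row lasts 1/8 s, in which the tool goes at most 62.5 mm and 10.7 degrees, less where a joint would pass 70% of its speed; a pose out of reach is approached as far as the arm can. A call is refused whole if a number of a shift passes 0.0625 or a number of a turn 10.7, either way. A call with a gripper value outside its range is refused whole. OPENING is the finger opening in m, from 0 to 0.087, set as the call begins (- or left out, the last holds). The fingers move at their own pace and stop on an object; FORCE is the grip in N (left out, the last holds). Time passes only in rows, so rows that do not move let the fingers close. It gives the time, the measured TCP pose, the force and the opening at its end, in the units of the state.
- env.get_obs(): the state, without advancing time (a new reading comes with each control period).
- env.read_camera(name): name is "scene" or "top"; returns a dict with "pixels" (384x512x3 uint8, red, green, blue), "intrinsics" (3x3 intrinsics, pixels), "R" (3x3) and "t" (3): a world point X has camera coordinates R X + t. Camera axes: x right, y down, z forward; pixel columns grow to the right and rows downward; lengths in m; the calibration is good to about 2 mm. A picture is of the moment at which its call begins. There is no depth.
- env.sign_off(): hands the job in, once; it reports no verdict.
The state is a dict: "time_s": time; "qpos": joint angles; "joint_velocities": joint speeds; "effort": joint torques, N m; "tool_pos": TCP position; "tool_rot": TCP orientation; "force": force on the tool from outside, world axes, zero at the start; "wrist_torque": the same for the moment, N m; "grip_width": finger opening in m.
Only numpy, scipy, OpenCV 4.12 (cv2) and the standard library are available. Lean on these libraries where they do the work, as an engineer would, in place of code of your own. Each camera call takes 0.05 s, during which the arm holds its last target.

TASK

The rinsed bottle caps have to be photographed for the count. First, with the white tray still flat, swing the bench camera by the black ball on its pan bar until the lens looks at the floor of the tray's pouring corner, the corner with the lowered rim and lip. Then take the tray by its rim and tip it, that corner staying down on the bench where it is and in the camera's view, until all six caps have slid together into it without one leaving the tray; finish holding the tray tilted, caps at rest, other things on the bench left alone.

Things in the scene. Friction and masses are not known exactly. Their poses are not given: they have to be found in the camera images.
- tray: white open tray, loose, 0.3 kg, 140 (x) x 180 (y) x 55 mm high over 4 mm walls; a rim band round the top, 22 mm deep and 4 mm proud outside, makes the rim 8 mm thick to pinch. Pouring corner at (+x, -y): there the walls are 30 mm high for 34 mm, with an outward lip. Friction 0.6 on the bench; caps slide in it at 0.15. Origin: centre of the underside; z up
- tray_corner (a point): the pouring corner: where the two inner wall faces meet the tray's floor, at (66, -86, 4) mm in the tray's frame
- tray_gather (a point): the point to aim the camera at: 28 mm in from both walls of the pouring corner and 7 mm above the floor, at (38, -58, 11) mm in the tray's frame
- tray_far_corner (a point): top of the rim at the corner diagonally opposite the pouring corner, at (-70, 90, 55) mm in the tray's frame
- cam_stand: stand of the bench camera, fixed to the bench: round dark foot 74 mm across, upright column 15 mm thick. Origin: centre of the foot's underside. At both joints 0 the lens looks level along the stand's x axis
- cam_pivot (a point): point 175 mm above the foot where the camera's pan axis (vertical) and tilt axis (level) cross; the lens axis and the pan bar both lie on one straight line through it
- cam_lens (a point): centre of the lens front, 50 mm from the pivot; its x axis is the viewing direction, y to the camera's left, z the camera's up
- cam_knob (a point): centre of the black ball (29 mm across) at the end of the pan bar (8 mm steel rod), 80 mm behind the pivot, straight opposite the lens; it rises as the lens looks down
- cam_pan (a joint): pan of the camera about the vertical, rad, positive to its left (anticlockwise from above), -1.5 to 1.5; friction 0.12 N m, stays where it is left
- cam_tilt (a joint): tilt of the camera, rad, 0 level, positive looks down, -0.15 to 1.2; friction 0.12 N m, stays where it is left
- cap_0: blue plastic bottle cap, 21 mm across, 14 mm high, about 11 g, lying loose on the tray's floor; origin at the centre of its underside
- cap_1: blue plastic bottle cap, 21 mm across, 14 mm high, about 11 g, lying loose on the tray's floor; origin at the centre of its underside
- cap_2: red plastic bottle cap, 21 mm across, 14 mm high, about 11 g, lying loose on the tray's floor; origin at the centre of its underside
- cap_3: red plastic bottle cap, 21 mm across, 14 mm high, about 11 g, lying loose on the tray's floor; origin at the centre of its underside
- cap_4: yellow plastic bottle cap, 21 mm across, 14 mm high, about 11 g, lying loose on the tray's floor; origin at the centre of its underside
- cap_5: blue plastic bottle cap, 21 mm across, 14 mm high, about 11 g, lying loose on the tray's floor; origin at the centre of its underside
- small_bottle: small white bottle with a blue cap, 36 mm across, 75 mm high, loose; leave it alone. Origin: centre of the underside
- small_beaker: small clear beaker, 55 mm across, 71 mm high, loose; leave it alone. Origin: centre of the underside

How it is judged (in metres and radians):
On the way, in this order (a step that is already met when the one before it is completed fails the run):
1. the camera looks at the pouring corner (lens axis within 28 mm of the aim point) while the tray still lies flat (x of tray_gather in the frame of cam_lens above 0 m and y of tray_gather in the frame of cam_lens between -0.028 and 0.028 m and z of tray_gather in the frame of cam_lens between -0.028 and 0.028 m and angle between tray's own z axis and vertical below 0.06 rad), for 0.2 s.
2. the tray is held by its rim in the fingers and tilted by more than 17 degrees (angle between tray's own z axis and vertical above 0.3 rad and contact force between the fingers and tray above 1 N), for 0.2 s.
At the end, for the whole second after the job is handed in: Fingers hold the tray tilted over 17 degrees, pouring corner down (under 20 mm), opposite rim corner above 100 mm, not leaning on the camera stand; all six caps at rest in the tray within 85 mm of that corner; the lens axis passes within 45 mm of the aim point, up or sideways (all of step 2 and height (world z) of tray_corner below 0.02 m and height (world z) of tray_far_corner above 0.1 m and contact force between tray and cam_stand below 0.3 N and linear speed of tray below 0.03 m/s and x of tray_gather in the frame of cam_lens above 0 m and y of tray_gather in the frame of cam_lens between -0.045 and 0.045 m and z of tray_gather in the frame of cam_lens between -0.045 and 0.045 m and distance between each of cap_0, cap_1, cap_2, cap_3, cap_4, cap_5 and tray_corner below 0.085 m and x of each of cap_0, cap_1, cap_2, cap_3, cap_4, cap_5 in the frame of tray below 0.064 m and y of each of cap_0, cap_1, cap_2, cap_3, cap_4, cap_5 in the frame of tray above -0.084 m and linear speed of each of cap_0, cap_1, cap_2, cap_3, cap_4, cap_5 below 0.02 m/s); the arm keeps its last pose, push and grip.
It fails at once if a cap leaves the tray (distance between any of cap_0, cap_1, cap_2, cap_3, cap_4, cap_5 and tray above 0.135 m).
It fails at once if the bottle or the beaker is moved by more than 30 mm (distance of any of small_bottle, small_beaker from where it was at the start of the episode above 0.03 m).
It also fails if it takes over 51 s, if anything falls off the work surface, if the arm or the gripper's body presses on something with over 40 N, if the wrist force passes 120 N, or if a joint passes its speed limit or range.

## Working session

There is one attempt and no reset: what is moved stays moved. The work goes in short steps, Python scripts to look and compute and a shell command to move; the robot and the scene stay as the last step left them, time stands still between calls to the robot, and variables do not carry over. Pictures are saved under pics/ and viewed, and the job is handed in when it is done.

```bash
ls; mkdir -p pics; python3 - <<'E'
from cell import env
import cv2,numpy as np
o=env.get_obs(); print(o)
for n in("scene","top"):
    c=env.read_camera(n); cv2.imwrite(f"pics/{n}0.png",c["pixels"][:,:,::-1]); print(n,np.round(c["intrinsics"],2).tolist(),np.round(c["R"],4).tolist(),np.round(c["t"],4).tolist(), (-c["R"].T@c["t"]).round(3))
E
```

```text
pics
{'time_s': 0.0, 'qpos': array([-68.06202014,  18.43978942,  -4.01527935,  83.17750144,
         1.29481187,  78.54171028,  -3.2602294 ]), 'joint_velocities': array([-0.01427038,  0.01455908, -0.01884019,  0.07046779,  0.03281145,
       -0.0369069 ,  0.0234642 ]), 'effort': array([ 3.02434291e-04, -4.91294003e+01, -4.03856384e-01, -3.12529135e+01,
       -6.40573818e-02,  4.35344561e-02,  1.59770711e-04]), 'tool_pos': array([0.23417225, 0.60578149, 0.2464304 ]), 'tool_rot': array([-1.79886237e+02,  5.83768762e-03,  1.58871327e+02]), 'force': array([ 0.43266127, -0.15255867,  0.09921   ]), 'wrist_torque': array([ 0.01083007, -0.03261779,  0.00853849]), 'grip_width': 0.08690357872742617}
scene [[497.67, 0.0, 240.09], [0.0, 497.67, 192.71], [0.0, 0.0, 1.0]] [[-0.8388, -0.5442, -0.0136], [-0.4152, 0.6557, -0.6306], [0.3521, -0.5233, -0.776]] [0.2246, 0.4988, 0.7309] [0.138 0.178 0.885]
top [[416.98, 0.0, 252.61], [0.0, 416.98, 187.81], [0.0, 0.0, 1.0]] [[0.0193, -0.9998, -0.0034], [-0.9837, -0.0184, -0.1789], [0.1788, 0.0068, -0.9839]] [-0.363, 0.5151, 0.9041] [ 0.352 -0.36   0.98 ]
```

View pics/scene0.png

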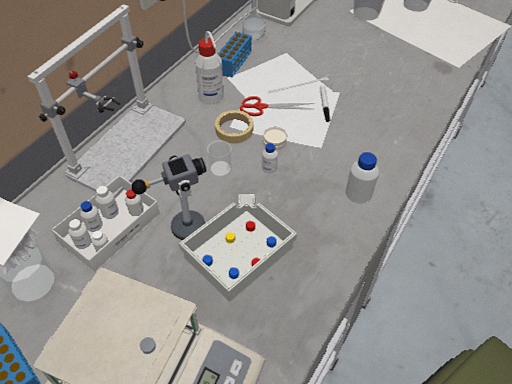

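View pics/top0.png

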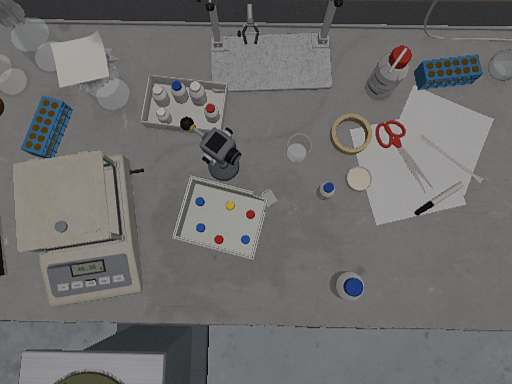

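The pouring corner with its lip is at scene (247,200) and top (268,198). The stand foot is at top (222,165), the knob at top (187,123) and scene (139,187), and the six caps are inside the tray. Next I'll zoom in to measure.

```bash
python3 - <<'E'
import cv2
a=cv2.imread("pics/top0.png")[90:270,130:350]; cv2.imwrite("pics/top0z.png",cv2.resize(a,None,fx=3.6,fy=3.3,interpolation=cv2.INTER_CUBIC)[:600,:800])
a=cv2.imread("pics/scene0.png")[130:310,110:320]; cv2.imwrite("pics/scene0z.png",cv2.resize(a,None,fx=3.3,fy=3.3,interpolation=cv2.INTER_CUBIC)[:600,:800])
E
```

```text
(no output)
```

View pics/top0z.png

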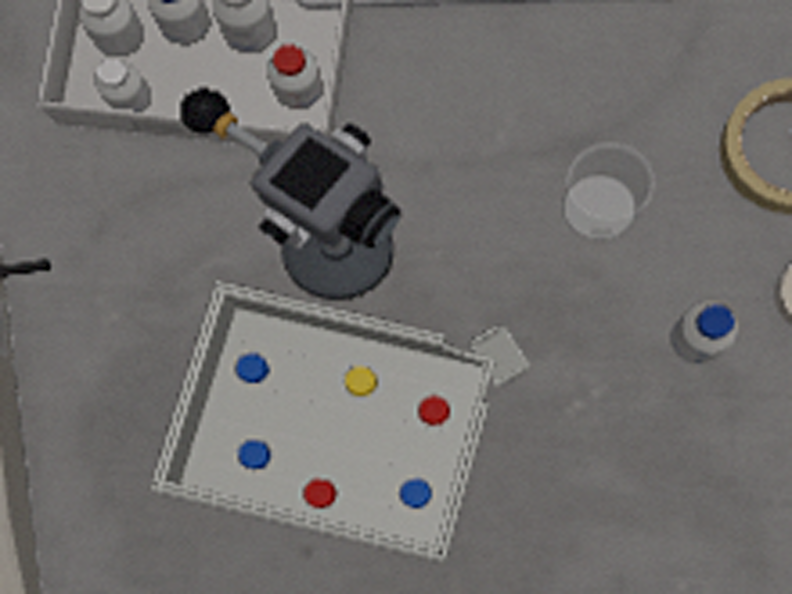

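View pics/scene0z.png

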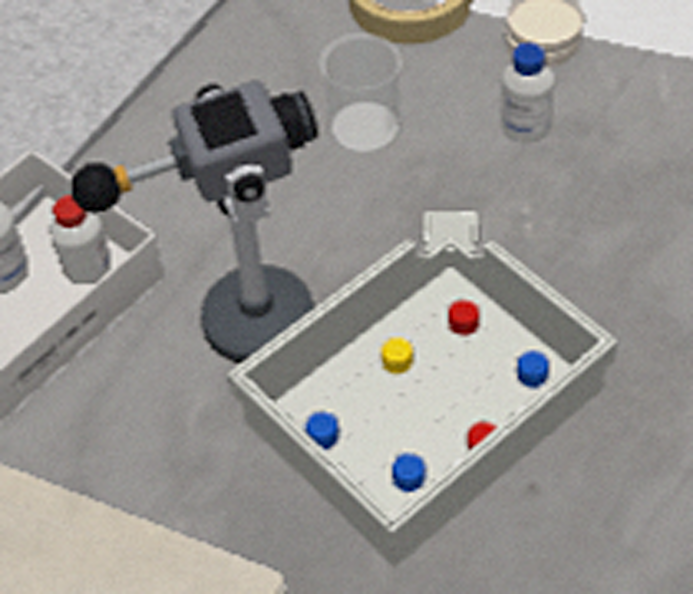

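```bash
cat > h.py <<'E'
import numpy as np,cv2
from cell import env
from scipy.spatial.transform import Rotation as Ro
def cams():
    return {n:env.read_camera(n) for n in("scene","top")}
def ray(c,p):
    d=c["R"].T@np.linalg.inv(c["intrinsics"])@np.array([p[0],p[1],1.]); return -c["R"].T@c["t"],d/np.linalg.norm(d)
def plane(c,p,z):
    o,d=ray(c,p); return o+d*(z-o[2])/d[2]
def two(C,ps,pt):
    o1,d1=ray(C["scene"],ps);o2,d2=ray(C["top"],pt)
    A=np.stack([d1,-d2],1); s=np.linalg.lstsq(A,o2-o1,rcond=None)[0]
    a=o1+s[0]*d1;b=o2+s[1]*d2; return (a+b)/2,np.linalg.norm(a-b)
def proj(c,X):
    v=c["intrinsics"]@(c["R"]@np.asarray(X)+c["t"]); return v[:2]/v[2]
E
python3 - <<'E'
from h import *
C=cams()
T=lambda p:(p[0]/3.6+130-.36,p[1]/3.3+90-.35)
S=lambda p:(p[0]/3.3+110-.35,p[1]/3.3+130-.35)
for n,s,t in [("px_py",(230,374),(220,283)),("far",(393,528),(153,488)),("mx_my",(615,342),(443,558)),("knob",(97,186),(205,111)),("lens",(305,118),(385,220))]:
    X,e=two(C,S(s),T(t)); print(n,X.round(4),round(e,4),plane(C["scene"],S(s),.055).round(4),plane(C["top"],T(t),.055).round(4))
print("foot",plane(C["scene"],S((258,312)),.005),plane(C["top"],T((337,253)),.005))
print("bottle",plane(C["top"],T((716,322)),.075),"beaker",plane(C["top"],T((600,208)),.0))
# black blob for knob
for n,roi in(("scene",(125,175,155,205)),("top",(175,110,198,135))):
    g=C[n]["pixels"].max(2); x0,y0,x1,y1=roi
    m=(g[y0:y1,x0:x1]<60).astype(np.uint8); ct=max(cv2.findContours(m,0,2)[0],key=cv2.contourArea); (c,r)=cv2.minEnclosingCircle(ct); M=cv2.moments(ct); print(n,c[0]+x0,c[1]+y0,r,M['m10']/M['m00']+x0,M['m01']/M['m00']+y0)
E
```

```text
px_py [ 0.5479 -0.2113  0.0508] 0.0016 [ 0.5466 -0.2092  0.055 ] [ 0.5462 -0.2123  0.055 ]
far [ 0.4061 -0.1771  0.0536] 0.0014 [ 0.4063 -0.1762  0.055 ] [ 0.4053 -0.1776  0.055 ]
mx_my [ 0.363  -0.3563  0.0515] 0.0008 [ 0.3624 -0.3539  0.055 ] [ 0.3626 -0.3565  0.055 ]
knob [ 0.6311 -0.2168  0.1697] 0.0015 [ 0.7111 -0.2798  0.055 ] [ 0.6697 -0.197   0.055 ]
lens [ 0.5618 -0.321   0.1714] 0.0014 [ 0.6301 -0.4026  0.055 ] [ 0.5928 -0.3152  0.055 ]
foot [ 0.58526295 -0.28109924  0.005     ] [ 0.58047532 -0.28140054  0.005     ]
bottle [ 0.52107956 -0.52081033  0.075     ] beaker [ 0.61885793 -0.45717388  0.        ]
scene 138.6729326248169 186.65037631988525 7.335504531860352 138.481220657277 186.59859154929578
top 186.30000019073486 123.30000019073486 6.825053691864014 185.8259587020649 123.08702064896755
```

Checks on the measurements:
- Tray sides measure 0.146 x 0.184 m, which matches the rim size. The yaw is about -13.6° and the centre about (0.454,-0.284).
- Knob to lens measures 0.125 m against a true 0.130 m. The pivot is about (0.586,-0.281,0.175).

Now I'll carry the tool high over the bench to the knob.

```bash
python3 -m creep '[{"tz":-0.04},{"tz":-0.04},{"tx":-0.037,"ty":-0.0347},{"tx":-0.037,"ty":-0.0347},{"tx":-0.037,"ty":-0.0347},{"tx":-0.037,"ty":-0.0347},{"tx":-0.037,"ty":-0.0347},{"tx":-0.037,"ty":-0.0347},{"tx":-0.037,"ty":-0.0347},{"tx":-0.037,"ty":-0.0347},{"tx":-0.037,"ty":-0.0347},{"tx":-0.037,"ty":-0.0347},{"tx":-0.037,"ty":-0.0347},{"tx":-0.037,"ty":-0.0347},{"tx":-0.037,"ty":-0.0347},{"tx":-0.037,"ty":-0.0347},{"tx":-0.037,"ty":-0.0347},{"tx":-0.037,"ty":-0.0347},{"tx":-0.037,"ty":-0.0347},{"tx":-0.037,"ty":-0.0347}]' 0.055 10
python3 -m creep '[{"rz":10.3},{"rz":10.3},{"rz":10.3},{"rz":10.3},{"rz":10.3},{"rz":10.3},{"rz":10.3},{"rz":10.3},{"rz":10.3},{"rz":10.3},{}]'
python3 -c "
from h import *
o=env.get_obs();print(o['qpos'])"
```

```text
[-68.06289844  18.42356559  -4.01547176  83.14954101   1.29459594
  78.54012611  -3.25916748]$[0]: bad value
$[0]: bad value
```

```bash
python3 -m creep '[{"tx":0,"ty":0,"tz":-0.04,"rx":0,"ry":0,"rz":0}]' 0.055 10; python3 -m creep '[{"tx":0.0,"ty":0.0,"tz":-0.04,"rx":0.0,"ry":0.0,"rz":0.0}]'; python3 -m creep --help | head -20
```

```text
time_s: 0.32
tool_pos: [0.2338, 0.6044, 0.2838]
tool_rot: [-179.5, 0.0, 158.9]
force: [1.2, 0.7, 0.4]
grip_width: 0.0827
time_s: 0.45
tool_pos: [0.2342, 0.6059, 0.3277]
tool_rot: [-179.9, 0.0, 158.9]
force: [0.5, 0.0, -0.1]
grip_width: 0.0742invalid input: not JSON, or not a number
```

```bash
python3 -m creep '[{"tx":-0.037,"ty":-0.0347,"tz":0,"rx":0,"ry":0,"rz":0},{"tx":-0.037,"ty":-0.0347,"tz":0,"rx":0,"ry":0,"rz":0},{"tx":-0.037,"ty":-0.0347,"tz":0,"rx":0,"ry":0,"rz":0},{"tx":-0.037,"ty":-0.0347,"tz":0,"rx":0,"ry":0,"rz":0},{"tx":-0.037,"ty":-0.0347,"tz":0,"rx":0,"ry":0,"rz":0},{"tx":-0.037,"ty":-0.0347,"tz":0,"rx":0,"ry":0,"rz":0},{"tx":-0.037,"ty":-0.0347,"tz":0,"rx":0,"ry":0,"rz":0},{"tx":-0.037,"ty":-0.0347,"tz":0,"rx":0,"ry":0,"rz":0},{"tx":-0.037,"ty":-0.0347,"tz":0,"rx":0,"ry":0,"rz":0},{"tx":-0.037,"ty":-0.0347,"tz":0,"rx":0,"ry":0,"rz":0},{"tx":-0.037,"ty":-0.0347,"tz":0,"rx":0,"ry":0,"rz":0},{"tx":-0.037,"ty":-0.0347,"tz":0,"rx":0,"ry":0,"rz":0},{"tx":-0.037,"ty":-0.0347,"tz":0,"rx":0,"ry":0,"rz":0},{"tx":-0.037,"ty":-0.0347,"tz":0,"rx":0,"ry":0,"rz":0},{"tx":-0.037,"ty":-0.0347,"tz":0,"rx":0,"ry":0,"rz":0},{"tx":-0.037,"ty":-0.0347,"tz":0,"rx":0,"ry":0,"rz":0},{"tx":-0.037,"ty":-0.0347,"tz":0,"rx":0,"ry":0,"rz":0},{"tx":-0.037,"ty":-0.0347,"tz":0,"rx":0,"ry":0,"rz":0}]'
python3 -m creep '[{"tx":0,"ty":0,"tz":0,"rx":0,"ry":0,"rz":10.3},{"tx":0,"ty":0,"tz":0,"rx":0,"ry":0,"rz":10.3},{"tx":0,"ty":0,"tz":0,"rx":0,"ry":0,"rz":10.3},{"tx":0,"ty":0,"tz":0,"rx":0,"ry":0,"rz":10.3},{"tx":0,"ty":0,"tz":0,"rx":0,"ry":0,"rz":10.3},{"tx":0,"ty":0,"tz":0,"rx":0,"ry":0,"rz":10.3},{"tx":0,"ty":0,"tz":0,"rx":0,"ry":0,"rz":10.3},{"tx":0,"ty":0,"tz":0,"rx":0,"ry":0,"rz":10.3},{"tx":0,"ty":0,"tz":0,"rx":0,"ry":0,"rz":10.3},{"tx":0,"ty":0,"tz":0,"rx":0,"ry":0,"rz":10.3},{"tx":0,"ty":0,"tz":0,"rx":0,"ry":0,"rz":0}]'
python3 -c "
from h import *
o=env.get_obs();print(o['qpos'])"
```

```text
time_s: 2.7
tool_pos: [0.6312, -0.2174, 0.3274]
tool_rot: [180.0, -0.0, 158.9]
force: [0.3, 0.2, 0.1]
grip_width: 0.055
time_s: 4.08
tool_pos: [0.6304, -0.2161, 0.3272]
tool_rot: [-180.0, 0.0, 56.0]
force: [0.5, -0.3, 0.4]
grip_width: 0.0549
[-23.2396835   27.63213766  59.41860978  74.76013355 -23.50262293
  90.32647384  -1.08351848]
```

```bash
python3 -m creep '[{"tx":0,"ty":0,"tz":0.035,"rx":0,"ry":0,"rz":0},{"tx":0,"ty":0,"tz":0.035,"rx":0,"ry":0,"rz":0},{"tx":0,"ty":0,"tz":0.03,"rx":0,"ry":0,"rz":0},{"tx":0,"ty":0,"tz":0,"rx":0,"ry":0,"rz":0}]'
python3 - <<'E'
from h import *
C=cams();print(env.get_obs()['qpos'])
a=cv2.resize(C["top"]["pixels"][80:220,120:300,::-1],None,fx=3,fy=3);b=cv2.resize(C["scene"]["pixels"][110:250,90:270,::-1],None,fx=3,fy=3)
cv2.imwrite("pics/k1.png",a);cv2.imwrite("pics/k1s.png",b)
E
```

```text
time_s: 4.58
tool_pos: [0.6293, -0.2153, 0.2251]
tool_rot: [-179.7, 0.1, 56.0]
force: [-0.7, -0.2, 0.1]
grip_width: 0.0547
[-23.83738504  29.93691489  57.74927777  83.72039744 -25.37115204
  80.17151187   0.68471758]
```

View pics/k1s.png

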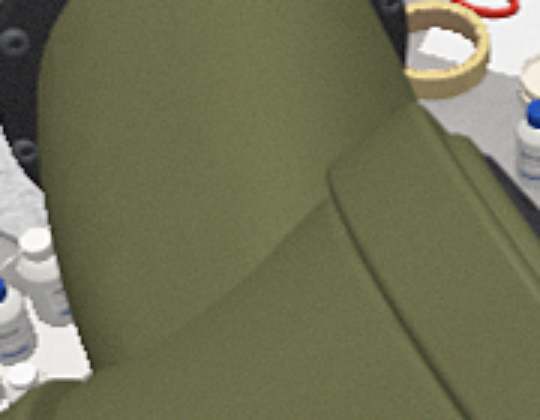

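View pics/k1.png

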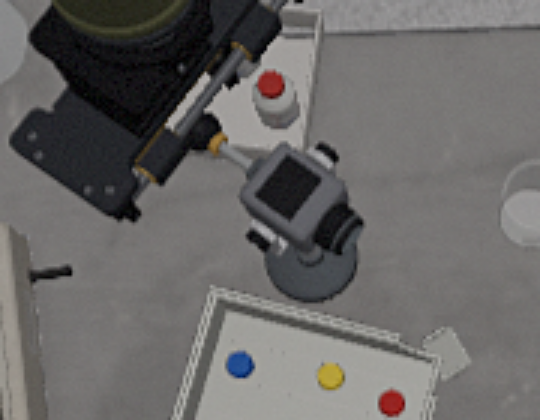

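In the top view the ball, at crop (205,130), sits midway between the two fingers. The scene view is blocked by the arm. Descending and closing on the ball.

```bash
python3 -m creep '[{"tx":0,"ty":0,"tz":0.025,"rx":0,"ry":0,"rz":0},{"tx":0,"ty":0,"tz":0.024,"rx":0,"ry":0,"rz":0},{"tx":0,"ty":0,"tz":0,"rx":0,"ry":0,"rz":0}]'
python3 -m creep '[{"tx":0,"ty":0,"tz":0,"rx":0,"ry":0,"rz":0},{"tx":0,"ty":0,"tz":0,"rx":0,"ry":0,"rz":0},{"tx":0,"ty":0,"tz":0,"rx":0,"ry":0,"rz":0},{"tx":0,"ty":0,"tz":0,"rx":0,"ry":0,"rz":0},{"tx":0,"ty":0,"tz":0,"rx":0,"ry":0,"rz":0}]' 0.0 12
python3 - <<'E'
from h import *
piv=np.array([.586,-.281,.175]); g=np.array([.4776,-.349,.011])
c,s=np.cos(np.radians(-13.6)),np.sin(np.radians(-13.6))
o=env.get_obs();p=o['tool_pos'];print(p,o['tool_rot'],o['qpos'],o['grip_width'])
R=Ro.from_euler('xyz',o['tool_rot'],degrees=True).as_matrix()
k=p+R[:,2]*.006; print('knob',k,np.linalg.norm(k-piv))
u0=(k-piv);u0/=np.linalg.norm(u0);r=np.linalg.norm(k-piv)
u1=(piv-g);u1/=np.linalg.norm(u1)
az0,az1=np.arctan2(u0[1],u0[0]),np.arctan2(u1[1],u1[0]);e0,e1=np.arcsin(u0[2]),np.arcsin(u1[2]);print(np.degrees([az0,az1,e0,e1]))
n=10;K=[];
for i in range(n+1):
    f=i/n;a=az0+(az1-az0)*f;e=e0+(e1-e0)*f
    K.append(piv+r*np.array([np.cos(e)*np.cos(a),np.cos(e)*np.sin(a),np.sin(e)]))
dy=np.degrees(az1-az0)/n
for i in range(n):
    Rt=Ro.from_euler('z',dy*i,degrees=True).as_matrix()@Ro.from_euler('xyz',[180,0,o['tool_rot'][2]],degrees=True).as_matrix()
    print((Rt.T@(K[i+1]-K[i])).round(4),'rz',round(-dy,2))
print(K[-1])
E
```

```text
time_s: 5.05
tool_pos: [0.6303, -0.2161, 0.1786]
tool_rot: [-180.0, 0.0, 55.9]
force: [-0.9, 0.1, -0.1]
grip_width: 0.0554
time_s: 5.68
tool_pos: [0.6306, -0.2164, 0.1789]
tool_rot: [180.0, -0.0, 55.9]
force: [-0.3, 0.5, 0.8]
grip_width: 0.0278
[ 0.63055044 -0.21639984  0.17891803] [ 1.79978908e+02 -2.00871474e-02  5.58728039e+01] [-23.36035487  31.87665829  56.4244552   87.25465994 -27.05680908
  75.44016175   1.8045434 ] 0.02775819146953841
knob [ 0.63055345 -0.21639934  0.17291803] 0.07850216327966764
[55.40694785 32.10030655 -1.51972744 52.03640419]
[-0.0002  0.0032 -0.0073] rz 2.33
[-0.0009  0.0031 -0.0073] rz 2.33
[-0.0016  0.0031 -0.0072] rz 2.33
[-0.0023  0.003  -0.007 ] rz 2.33
[-0.0029  0.0029 -0.0068] rz 2.33
[-0.0035  0.0027 -0.0065] rz 2.33
[-0.0041  0.0026 -0.0061] rz 2.33
[-0.0046  0.0024 -0.0057] rz 2.33
[-0.0052  0.0021 -0.0053] rz 2.33
[-0.0056  0.0019 -0.0048] rz 2.33
[ 0.6269086  -0.25533778  0.23689124]
```

Gripped at 27.8 mm on the 29 mm ball. Now I'll swing it along the arc, 10 rows.

```bash
python3 -m creep '[{"tx":-0.0002,"ty":0.0032,"tz":-0.0073,"rx":0,"ry":0,"rz":2.33},{"tx":-0.0009,"ty":0.0031,"tz":-0.0073,"rx":0,"ry":0,"rz":2.33},{"tx":-0.0016,"ty":0.0031,"tz":-0.0072,"rx":0,"ry":0,"rz":2.33},{"tx":-0.0023,"ty":0.003,"tz":-0.007,"rx":0,"ry":0,"rz":2.33},{"tx":-0.0029,"ty":0.0029,"tz":-0.0068,"rx":0,"ry":0,"rz":2.33},{"tx":-0.0035,"ty":0.0027,"tz":-0.0065,"rx":0,"ry":0,"rz":2.33},{"tx":-0.0041,"ty":0.0026,"tz":-0.0061,"rx":0,"ry":0,"rz":2.33},{"tx":-0.0046,"ty":0.0024,"tz":-0.0057,"rx":0,"ry":0,"rz":2.33},{"tx":-0.0052,"ty":0.0021,"tz":-0.0053,"rx":0,"ry":0,"rz":2.33},{"tx":-0.0056,"ty":0.0019,"tz":-0.0048,"rx":0,"ry":0,"rz":2.33},{"tx":0,"ty":0,"tz":0,"rx":0,"ry":0,"rz":0},{"tx":0,"ty":0,"tz":0,"rx":0,"ry":0,"rz":0}]'
python3 - <<'E'
from h import *
C=cams();print(env.get_obs()['qpos'])
a=cv2.resize(C["top"]["pixels"][80:280,120:320,::-1],None,fx=3,fy=3)
cv2.imwrite("pics/k2.png",a)
E
```

```text
time_s: 7.18
tool_pos: [0.6278, -0.2558, 0.2444]
tool_rot: [179.9, -0.1, 32.5]
force: [2.1, 3.7, 5.9]
grip_width: 0.0281
[-21.83518412  32.99208811  62.55333228  80.87128874 -29.18825992
  83.22889248 -17.38899345]
```

View pics/k2.png

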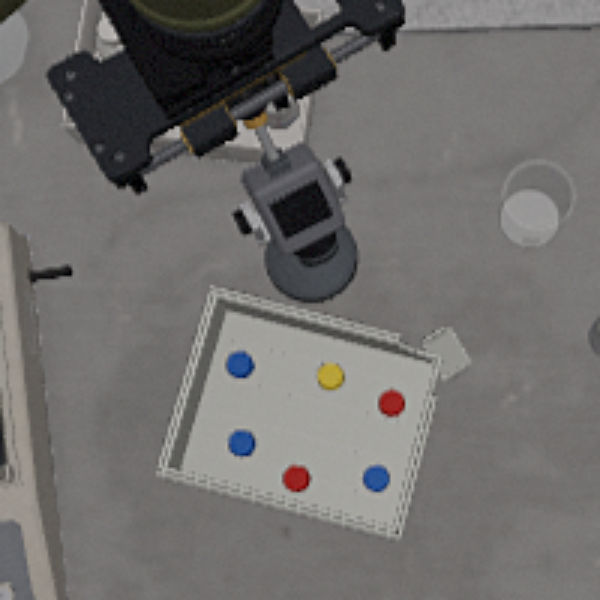

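The camera now points toward the tray and has tilted. I'll release and lift clear, then check both views.

```bash
python3 -m creep '[{"tx":0,"ty":0,"tz":0,"rx":0,"ry":0,"rz":0},{"tx":0,"ty":0,"tz":0,"rx":0,"ry":0,"rz":0},{"tx":0,"ty":0,"tz":0,"rx":0,"ry":0,"rz":0},{"tx":0,"ty":0,"tz":-0.04,"rx":0,"ry":0,"rz":0},{"tx":0,"ty":0,"tz":-0.04,"rx":0,"ry":0,"rz":0}]' 0.055
python3 -m creep '[{"tx":-0.0177,"ty":-0.0352,"tz":0,"rx":0,"ry":0,"rz":0},{"tx":-0.0177,"ty":-0.0352,"tz":0,"rx":0,"ry":0,"rz":0},{"tx":-0.0177,"ty":-0.0352,"tz":0,"rx":0,"ry":0,"rz":0},{"tx":-0.0177,"ty":-0.0352,"tz":0,"rx":0,"ry":0,"rz":0},{"tx":-0.0177,"ty":-0.0352,"tz":0,"rx":0,"ry":0,"rz":0},{"tx":0,"ty":0,"tz":0,"rx":0,"ry":0,"rz":0}]'
python3 - <<'E'
from h import *
C=cams();print(env.get_obs()['qpos'])
cv2.imwrite("pics/t3.png",C["top"]["pixels"][:,:,::-1])
cv2.imwrite("pics/s3.png",C["scene"]["pixels"][:,:,::-1])
a=cv2.resize(C["top"]["pixels"][80:280,120:320,::-1],None,fx=3,fy=3)
b=cv2.resize(C["scene"]["pixels"][110:310,100:300,::-1],None,fx=3,fy=3)
cv2.imwrite("pics/t3z.png",a);cv2.imwrite("pics/s3z.png",b)
E
```

```text
time_s: 7.9
tool_pos: [0.6262, -0.2556, 0.3229]
tool_rot: [-180.0, 0.1, 32.5]
force: [0.9, -0.9, 0.2]
grip_width: 0.0544
time_s: 8.65
tool_pos: [0.4558, -0.1548, 0.3233]
tool_rot: [-179.6, -0.7, 32.7]
force: [-0.0, 0.0, 0.7]
grip_width: 0.0551
[-55.71298175 -14.35946405  61.87032508 100.76613031  12.46753806
  86.0972584  -52.83245968]
```

View pics/t3z.png

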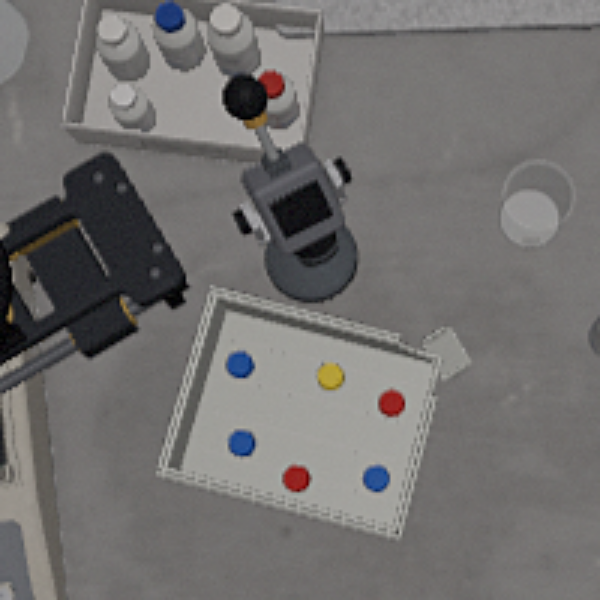

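View pics/s3z.png

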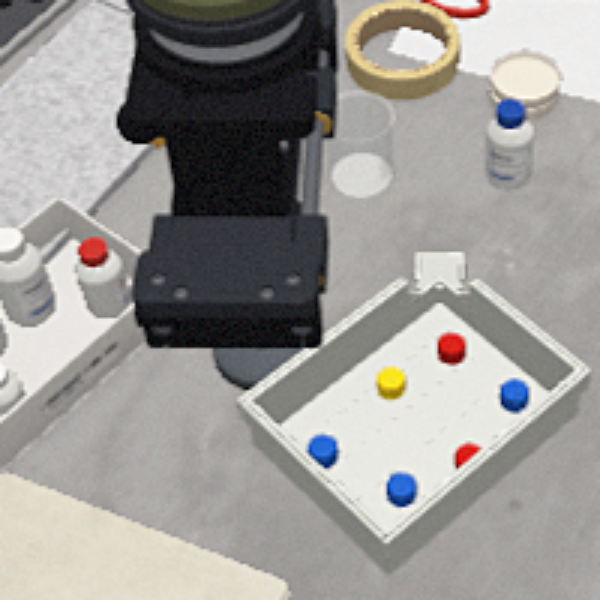

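The lens now points at the pouring corner in top view. The arm hides the camera in the scene view, so I'll measure that later. The arm's posture is close to the joint 2 and 3 limits, so I'll fit a simple kinematic model to the joint and pose readings I have, to plan the reach.

```bash
cat > kin.py <<'E'
import numpy as np
from scipy.optimize import least_squares
from scipy.spatial.transform import Rotation as Ro
D=[([-68.062,18.4398,-4.0153,83.1775,1.2948,78.5417,-3.2602],[.23417,.60578,.24643],[-179.886,.0058,158.871]),
([-23.2397,27.6321,59.4186,74.76,-23.5026,90.3265,-1.0835],[.6304,-.2161,.3272],[-180,0,56]),
([-23.8374,29.9369,57.7493,83.7204,-25.3712,80.1715,.6847],[.6293,-.2153,.2251],[-179.7,.1,56]),
([-23.36035,31.87666,56.42446,87.25466,-27.05681,75.44016,1.80454],[.63055,-.2164,.17892],[179.979,-.02,55.873]),
([-21.8352,32.9921,62.5533,80.8713,-29.1883,83.2289,-17.389],[.6278,-.2558,.2444],[179.9,-.1,32.5]),
([-55.713,-14.3595,61.8703,100.7661,12.4675,86.0973,-52.8325],[.4558,-.1548,.3233],[-179.6,-.7,32.7])]
def rz(a):return Ro.from_euler('z',a,degrees=True).as_matrix()
def ry(a):return Ro.from_euler('y',a,degrees=True).as_matrix()
def fk(q,P,s):
    d1,d3,a3,d5,a5,a6,dt,o1,o7=P[:9]
    p=np.array([0,0,d1]);R=rz(s[0]*q[0]+o1)@ry(q[1])@rz(s[1]*q[2])
    p=p+R@[a3,0,d3];R=R@ry(q[3]);p=p+R@[a5,0,d5];R=R@rz(s[2]*q[4])@ry(q[5])
    p=p+R@[a6,0,0];R=R@rz(s[3]*q[6]+o7);p=p+R@[0,0,dt];return p,R
def res(P,s):
    r=[]
    for q,p,e in D:
        a,R=fk(q,P,s);r+=list((a-p)*5)
        r+=list((R.T@Ro.from_euler('xyz',e,degrees=True).as_matrix()-np.eye(3)).ravel())
    return np.array(r)
E
python3 - <<'E'
from kin import *
import itertools
out=[]
for s in itertools.product([1,-1],repeat=4):
  for o1 in(0,120):
   for o7 in(0,90,180,-90):
    f=least_squares(res,[.3,.35,0,.35,0,0,.25,o1,o7],args=(s,),x_scale=[.1]*7+[30,30]); out.append((f.cost,s,f.x))
out.sort(key=lambda t:t[0])
for o in out[:4]:print(o[0],o[1],o[2].round(4).tolist())
E
```

```text
0.0015673847173029826 (-1, -1, -1, -1) [1.1377, 0.4465, -0.0137, 0.5258, -0.0309, -0.0073, 1.2402, -2.1741, 87.8133]
0.0015673847173033938 (-1, -1, -1, -1) [1.1377, 0.4465, -0.0137, 0.5258, -0.0309, -0.0073, 1.2402, -2.1741, 87.8133]
0.001567384717303455 (-1, -1, -1, -1) [1.1377, 0.4465, -0.0137, 0.5258, -0.0309, -0.0073, 1.2402, -2.1741, 87.8133]
0.0015673847173036405 (-1, -1, -1, -1) [1.1377, 0.4465, -0.0137, 0.5258, -0.0309, -0.0073, 1.2402, -2.1741, 87.8133]
```

```bash
cat >> kin.py <<'E'
S=(-1,-1,-1,-1)
P0=[.40,.4465,-.0137,.5258,-.0309,-.0073,.5025,-2.17,87.81]
LO=np.array([-163.93,-17.29,-79.2,3.27,-89.18,5.43,-154.24]);HI=np.array([163.93,119.83,71.16,140.29,269.18,117.66,154.24])
def jac(q,P=P0):
    J=np.zeros((6,7));p,R=fk(q,P,S)
    for i in range(7):
        d=np.array(q,float);d[i]+=.05;p2,R2=fk(d,P,S)
        J[:3,i]=(p2-p)/np.radians(.05);J[3:,i]=Ro.from_matrix(R2@R.T).as_rotvec()/np.radians(.05)
    return J
def step(q,pt,Rt,it=6,lam=0.01,P=P0,w=0.0):
    q=np.array(q,float)
    for _ in range(it):
        p,R=fk(q,P,S);e=np.r_[pt-p,Ro.from_matrix(Rt@R.T).as_rotvec()]
        J=jac(q,P);q=q+np.degrees(J.T@np.linalg.solve(J@J.T+lam**2*np.eye(6),e));q=np.clip(q,LO,HI)
    return q
E
python3 - <<'E'
from kin import *
q=np.array(D[0][0])
def run(q,rows,sub=5):
    p,R=fk(q,P0,S)
    for r in rows:
        r=np.array(r,float)
        for k in range(sub):
            p=p+R@(r[:3]/sub);R=R@Ro.from_rotvec(np.radians(r[3:]/sub)).as_matrix();q=step(q,p,R,3)
    return q
q=run(q,[[0,0,-.04,0,0,0]]*2+[[-.037,-.0347,0,0,0,0]]*18);print(q.round(1))
q=run(q,[[0,0,0,0,0,10.3]]*10);print(q.round(1),'act -23 27.6 59.4 74.8 -23.5 90.3 -1.1')
q=run(D[4][0],[[0,0,-.04,0,0,0]]*2);print(q.round(1))
q=run(q,[[-.0177,-.0352,0,0,0,0]]*5);print(q.round(1),'act',D[5][0])
E
```

```text
[-11.4  22.3  38.9  73.7 -13.7  88.6  94.6]
[-22.4  27.6  57.9  73.7 -23.   90.7  -2.1] act -23 27.6 59.4 74.8 -23.5 90.3 -1.1
[-20.3  31.4  63.5  73.2 -27.9  91.2 -18.7]
[-53.8 -12.3  61.3 100.6  10.9  85.3 -51.4] act [-55.713, -14.3595, 61.8703, 100.7661, 12.4675, 86.0973, -52.8325]
```

```bash
cat >> kin.py <<'E'
TC=np.array([.4543,-.2836,0.]);TR=rz(-13.6)
def go(q,pt,Rt,n,P=P0):
    p,R=fk(q,P,S);dv=Ro.from_matrix(R.T@Rt).as_rotvec();q=np.array(q);m=[]
    for k in range(1,n+1):
        q=step(q,p+(pt-p)*k/n,R@Ro.from_rotvec(dv*k/n).as_matrix(),3,P=P);m.append(q)
    pe,Re=fk(q,P,S);return q,np.linalg.norm(pe-pt),np.degrees(np.linalg.norm(Ro.from_matrix(Re.T@Rt).as_rotvec())),np.array(m)
def tiltpose(g,Rg,deg,ax=(.7071,.7071,0)):
    # g: TCP world, about outer bottom pouring corner
    c=TC+TR@[.07,-.09,0];w=Ro.from_rotvec(np.radians(deg)*(TR@np.array(ax))).as_matrix()
    return c+w@(g-c),w@Rg
E
cat > sim.py <<'E'
from kin import *
Q0=np.array(D[5][0])
for dt in(.3,.42,.55):
  P=list(P0);P[6]=dt;P[0]=dt-.1025
  for name,loc,ys in [("+y,-104",(-.04,.090,.050),(-103.6+90)),("+y,76",(-.04,.09,.05),76.4+90),("-x,-13.6",(-.070,.05,.05),-13.6+90),("-x,166",(-.07,.05,.05),166.4+90)]:
    g=TC+TR@np.array(loc);Rg=rz(ys)@Ro.from_euler('x',180,degrees=True).as_matrix()
    p,R=fk(Q0,P,S)
    out=[];q=Q0;up=g+[0,0,.15]
    # rotation choose via rz increments in place
    yaw0=np.degrees(np.arctan2(R[1,0],R[0,0]));dy=(ys-yaw0+180)%360-180
    n=max(1,int(abs(dy)/9)+1)
    for k in range(1,n+1): q,_,_,_=go(q,p,rz(dy/n)@fk(q,P,S)[1],2,P)
    qa=q
    q,e1,r1,m1=go(q,up,Rg,15,P);q,e2,r2,m2=go(q,g,Rg,15,P);qg=q
    M=[m1,m2];er=[]
    for d in range(2,29,2):
        a,b=tiltpose(g,Rg,d);q,e,r,m=go(q,a,b,2,P);M.append(m);er.append(e)
    M=np.vstack(M);mar=np.minimum(M-LO,HI-M).min(0)
    print(dt,name,"dyaw",round(dy),"err",round(e2,4),round(max(er),4),round(r,2),"margins",mar.round(0));print("   grasp",qg.round(0),"end",q.round(0))
E
python3 sim.py
```

```text
0.3 +y,-104 dyaw -46 err 0.0 0.0 0.0 margins [118.   6.   4.  19.  60.  22.  59.]
   grasp [-39.  12.  64. 122. -13.  54. -71.] end [-10.  31.  54.  96. -30.  95. -53.]
0.3 +y,76 dyaw 134 err 0.0 0.0 0.0 margins [103.   0.   0.  19.  59.  22.  26.]
   grasp [-42.  13.  67. 122. -15.  54. 110.] end [-11.  32.  56.  96. -30.  96. 128.]
0.3 -x,-13.6 dyaw 44 err 0.0 0.0 0.0 margins [101.   0.   0.  16.  61.  23. 112.]
   grasp [-41.   8.  70. 124. -10.  53.  21.] end [ -9.  31.  57.  98. -28.  95.  42.]
0.3 -x,166 dyaw -136 err 0.0 0.0 0.0 margins [139.   9.  33.  16.  72.  27.   0.]
   grasp [  10.    3.   17.  124.   -1.   53. -154.] end [  12.   22.   28.   98.  -17.   90. -149.]
0.42 +y,-104 dyaw -46 err 0.0 0.0 0.0 margins [118.   6.   4.  19.  57.  21.  59.]
   grasp [-39.  12.  64. 122. -13.  54. -71.] end [ -3.  37.  51.  88. -32.  97. -50.]
0.42 +y,76 dyaw 134 err 0.0 0.0 0.0 margins [104.   0.   0.  19.  57.  20.  24.]
   grasp [-42.  13.  67. 122. -15.  54. 110.] end [ -4.  38.  52.  88. -33.  97. 131.]
0.42 -x,-13.6 dyaw 44 err 0.0 0.0 0.0 margins [101.   0.   0.  16.  59.  2
[... 274 characters left out ...]
146.]
0.55 +y,-104 dyaw -46 err 0.0 0.0 0.0 margins [118.   6.   4.  19.  55.  18.  59.]
   grasp [-39.  12.  64. 122. -13.  54. -71.] end [  5.  44.  48.  79. -34.  99. -48.]
0.55 +y,76 dyaw 134 err 0.0 0.0 0.0 margins [105.   0.   0.  19.  54.  18.  22.]
   grasp [-42.  13.  67. 122. -15.  54. 110.] end [  4.  45.  49.  79. -35. 100. 132.]
0.55 -x,-13.6 dyaw 44 err 0.0 0.0 0.0 margins [101.   0.   0.  16.  56.  19. 108.]
   grasp [-41.   8.  70. 124. -10.  53.  21.] end [  6.  44.  51.  81. -33.  99.  46.]
0.55 -x,166 dyaw -136 err 0.0001 0.0 0.0 margins [139.   9.  33.  16.  70.  24.   0.]
   grasp [  10.    3.   17.  124.   -1.   53. -154.] end [  22.   36.   24.   81.  -19.   93. -145.]
```

The "+y wall, jaws along tray y" grasp (turn +46°) stays inside all the joint limits in the model. Next I'll check the clearance to the balance on that side.

```bash
python3 - <<'E'
import cv2
a=cv2.imread("pics/top0.png")[130:310,0:220]; cv2.imwrite("pics/b1.png",cv2.resize(a,None,fx=3,fy=3))
a=cv2.imread("pics/scene0.png")[204:384,20:280]; cv2.imwrite("pics/b2.png",cv2.resize(a,None,fx=3,fy=3))
E
```

```text
(no output)
```

View pics/b1.png

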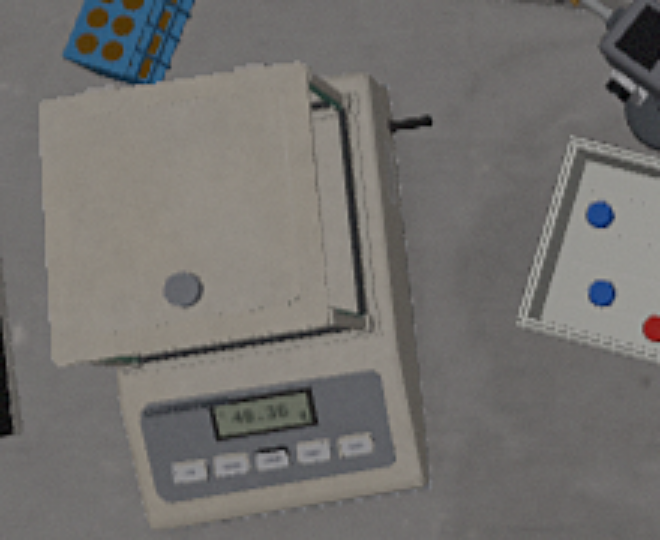

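View pics/b2.png

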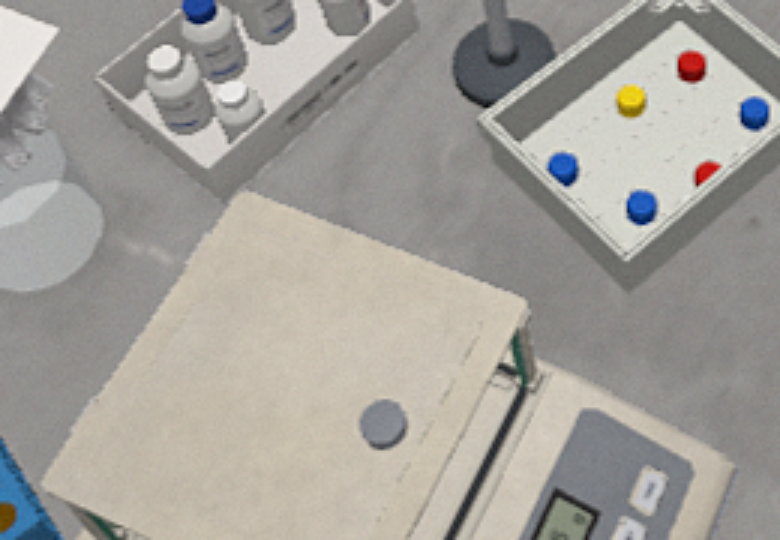

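```bash
python3 - <<'E'
from h import *
C=cams()
s=lambda p:(p[0]/3+20-.33,p[1]/3+204-.33);t=lambda p:(p[0]/3-.33,p[1]/3+130-.33)
print(two(C,s((527,302)),t((325,318))),two(C,s((243,192)),t((303,63))))
print('base right',two(C,s((733,465)),t((425,485))),plane(C['top'],t((425,485)),0))
for b in [(388,90),(405,300)]: print(plane(C['top'],t(b),.03))
# caps in tray frame
from kin import TC,TR
for n,c in [('top',C['top'])]:
    hsv=cv2.cvtColor(c['pixels'],cv2.COLOR_RGB2HSV);m=((hsv[...,1]>140)&(hsv[...,2]>80)).astype(np.uint8);m[:, :175]=0;m[:,275:]=0;m[:178]=0;m[262:]=0
    k,l,st,ce=cv2.connectedComponentsWithStats(m)
    for i in range(1,k):
        if st[i,4]>15: print((TR.T@(plane(c,ce[i],.016)-TC)).round(3),st[i,4])
E
```

```text
(array([ 0.39909607, -0.07675634,  0.17190894]), np.float64(0.0015445911032063416)) (array([ 0.57005867, -0.04680068,  0.16988619]), np.float64(0.001026418062142476))
base right (array([ 0.28762601, -0.10984987,  0.02817598]), np.float64(0.0020889699766416183)) [ 2.84725736e-01 -1.02876267e-01  1.11022302e-16]
[ 0.58653003 -0.06158766  0.03      ]
[ 0.42291588 -0.08637792  0.03      ]
[0.025 0.062 0.016] 54
[ 0.034 -0.009  0.016] 56
[ 0.026 -0.061  0.016] 50
[-0.033  0.043  0.016] 54
[-0.049 -0.005  0.016] 55
[-0.033 -0.064  0.016] 51
```

Shield lid top is at z≈0.17, with its edge about 0.11 m from the tray's +y wall. I'll grip at tray x≈-25 mm to keep roughly 20 mm clearance. Computing the moves next.

```bash
python3 - <<'E'
from kin import *
from h import env
o=env.get_obs();p=o['tool_pos'];print(p,o['tool_rot'],o['qpos'].round(1))
g=TC+TR@[-.025,.090,.05];print('g',g)
R=Ro.from_euler('xyz',[180,0,-13.6],degrees=True).as_matrix()
print('tool shift after turn',R.T@(g-p),'rz',o['tool_rot'][2]+13.6)
q=o['qpos'];P=P0
p0,R0=fk(q,P,S)
q,_,_,m=go(q,p0,R,12);print(m.min(0).round(0),m.max(0).round(0))
q,_,_,m=go(q,np.array([g[0],g[1],.32]),R,8);print(q.round(0))
q,e,_,m=go(q,g,R,12);print(q.round(0),e,m.min(0).round(0),m.max(0).round(0))
E
```

```text
[ 0.45804402 -0.1549952   0.32230814] [1.79904636e+02 1.34634507e-01 3.25049747e+01] [-55.7 -14.   61.9 100.7  12.5  86.1 -52.9]
g [ 0.45116377 -0.19024496  0.05      ]
tool shift after turn [0.00160137 0.03587923 0.27230814] rz 46.104974652746094
[-55. -14.  56. 101.   9.  85. -96.] [-47. -11.  61. 101.  12.  86. -56.]
[-46.  -9.  60. 100.   8.  85. -90.]
[-37.  15.  63. 120. -16.  55. -69.] 1.494062633420188e-08 [-46.  -8.  61. 102. -16.  55. -90.] [-37.  15.  67. 120.   7.  82. -69.]
```

```bash
python3 -m creep '[{"tx":0,"ty":0,"tz":0,"rx":0,"ry":0,"rz":9.2},{"tx":0,"ty":0,"tz":0,"rx":0,"ry":0,"rz":9.2},{"tx":0,"ty":0,"tz":0,"rx":0,"ry":0,"rz":9.2},{"tx":0,"ty":0,"tz":0,"rx":0,"ry":0,"rz":9.2},{"tx":0,"ty":0,"tz":0,"rx":0,"ry":0,"rz":9.3},{"tx":0.0008,"ty":0.018,"tz":0.02,"rx":0,"ry":0,"rz":0},{"tx":0.0008,"ty":0.018,"tz":0.03,"rx":0,"ry":0,"rz":0},{"tx":0,"ty":0,"tz":0.03,"rx":0,"ry":0,"rz":0},{"tx":0,"ty":0,"tz":0,"rx":0,"ry":0,"rz":0},{"tx":0,"ty":0,"tz":0,"rx":0,"ry":0,"rz":0}]' 0.04
python3 - <<'E'
from h import *
C=cams();print(env.get_obs()['qpos'].round(1),env.get_obs()['tool_pos'])
a=cv2.resize(C["top"]["pixels"][80:280,80:320,::-1],None,fx=3,fy=3)
b=cv2.resize(C["scene"]["pixels"][110:310,60:320,::-1],None,fx=3,fy=3)
cv2.imwrite("pics/t4z.png",a);cv2.imwrite("pics/s4z.png",b)
E
```

```text
time_s: 10.1
tool_pos: [0.4514, -0.1906, 0.243]
tool_rot: [179.8, 0.0, -13.6]
force: [-0.4, 0.1, 0.9]
grip_width: 0.04
[-45.7  -6.4  62.6 107.3   6.   75.7 -88.3] [ 0.45164454 -0.19032721  0.24358149]
```

View pics/t4z.png

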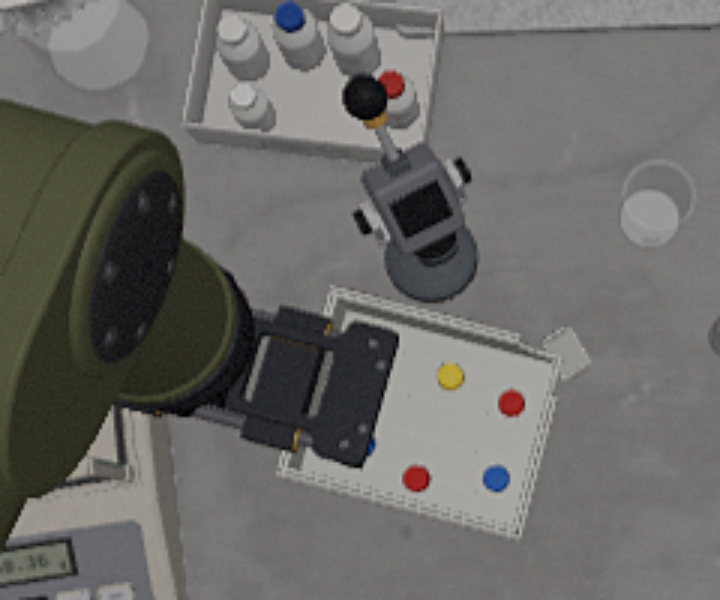

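View pics/s4z.png

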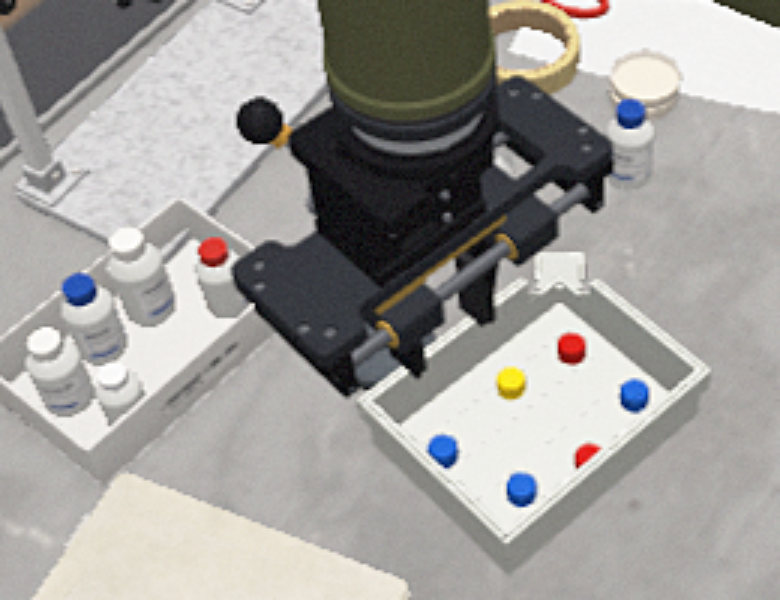

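The tool is aligned over the +y wall and the knob is visible in both views: top crop (365,97), scene crop (260,121). Checking the camera aim from the knob before I touch the tray.

```bash
python3 - <<'E'
from h import *
C=cams()
K=[]
for n,roi in(("scene",(130,135,160,165)),("top",(185,98,217,127))):
    g=C[n]["pixels"].max(2); x0,y0,x1,y1=roi
    m=(g[y0:y1,x0:x1]<60).astype(np.uint8); ct=max(cv2.findContours(m,0,2)[0],key=cv2.contourArea); c,r=cv2.minEnclosingCircle(ct); print(n,c[0]+x0,c[1]+y0,r); K.append((c[0]+x0,c[1]+y0))
k,e=two(C,*K);print(k,e)
g=np.array([.4776,-.349,.011])
for pv in([.586,-.281,.175],[.583,-.281,.175],[.589,-.281,.173]):
    pv=np.array(pv);x=pv-k;print(np.linalg.norm(x));x/=np.linalg.norm(x)
    y=np.cross([0,0,1],x);y/=np.linalg.norm(y);z=np.cross(x,y);d=g-pv-.05*x;print('gather in lens',d@x,d@y,d@z)
E
```

```text
scene 146.07575798034668 150.28787899017334 7.4365458488464355
top 201.43478202819824 111.84782600402832 7.661069869995117
[ 0.63276634 -0.25471563  0.23178967] 0.00136631353861124
0.07812186029102977
gather in lens 0.1569883367354676 0.006167862113101846 -0.019706494676588283
0.07995388106098945
gather in lens 0.15444554644145372 0.01090487810632237 -0.02668824036428054
0.07786260768976438
gather in lens 0.15788969306494488 0.0009408305155897403 -0.007677913473328517
```

```bash
python3 - <<'E'
from h import *
from scipy.optimize import least_squares
C=cams()
k0,e=two(C,(138.67,186.65),(186.3,123.3));print('k0',k0,e)
k1=np.array([.6328,-.2547,.2318])
pts=[k0,k1]
lens=np.array([.5618,-.321,.1714])
f=least_squares(lambda v:[np.linalg.norm(np.r_[v,.175]-k)-.08 for k in pts]+[.5*(v[0]-.583),.5*(v[1]+.281)],[.585,-.281]);print(f.x,f.fun)
# foot ellipse centre via dark mask in initial pictures
for n,roi,bl in(("scene",(165,200,210,245),0),("top",(200,145,245,185),0)):
    im=cv2.imread(f"pics/{n}0.png");x0,y0,x1,y1=roi;c=im[y0:y1,x0:x1].astype(int)
    m=((c[...,0]-c[...,2]>3)&(c.max(2)<85)).astype(np.uint8)
    ys,xs=np.nonzero(m);print(n,xs.min()+x0,xs.max()+x0,ys.min()+y0,ys.max()+y0,m.sum())
    for cen in ([.583,-.281],[.586,-.281],[.580,-.281]):
        P=np.array([proj(C[n],[cen[0]+.037*np.cos(a),cen[1]+.037*np.sin(a),h]) for a in np.linspace(0,6.28,60) for h in(0,.008)])
        print(cen,P.min(0).round(1),P.max(0).round(1))
E
```

```text
k0 [ 0.63152483 -0.21594611  0.16832837] 0.0015940474444126544
[ 0.58313069 -0.27993878] [ 5.08166287e-04 -4.36969255e-04  6.53463014e-05  5.30612494e-04]
scene 171 204 211 238 142
[0.583, -0.281] [171.4 210.2] [205.8 240.2]
[0.586, -0.281] [170.3 209.7] [204.7 239.6]
[0.58, -0.281] [172.5 210.8] [207.  240.9]
top 200 240 145 180 587
[0.583, -0.281] [207.6 150.1] [238.6 180.8]
[0.586, -0.281] [207.6 148.8] [238.6 179.6]
[0.58, -0.281] [207.5 151.3] [238.5 182. ]
```

With the refined pivot (0.583,-0.280) the axis misses the aim point by about 27 mm, looking too high. That's too close to the 28 mm limit. The ball had sat about 6 mm low in the fingers, so I'll re-grip it and correct.

```bash
python3 -m creep '[{"tx":0,"ty":0,"tz":-0.0425,"rx":0,"ry":0,"rz":0},{"tx":0,"ty":0,"tz":-0.0425,"rx":0,"ry":0,"rz":0},{"tx":0,"ty":0,"tz":0,"rx":0,"ry":0,"rz":-9.2},{"tx":0,"ty":0,"tz":0,"rx":0,"ry":0,"rz":-9.2},{"tx":0,"ty":0,"tz":0,"rx":0,"ry":0,"rz":-9.2},{"tx":0,"ty":0,"tz":0,"rx":0,"ry":0,"rz":-9.2},{"tx":0,"ty":0,"tz":0,"rx":0,"ry":0,"rz":-9.2},{"tx":0.0236,"ty":0.0303,"tz":0,"rx":0,"ry":0,"rz":0},{"tx":0.0236,"ty":0.0303,"tz":0,"rx":0,"ry":0,"rz":0},{"tx":0.0236,"ty":0.0303,"tz":0,"rx":0,"ry":0,"rz":0},{"tx":0.0236,"ty":0.0303,"tz":0,"rx":0,"ry":0,"rz":0},{"tx":0.0236,"ty":0.0303,"tz":0,"rx":0,"ry":0,"rz":0},{"tx":0,"ty":0,"tz":0.02,"rx":0,"ry":0,"rz":0},{"tx":0,"ty":0,"tz":0,"rx":0,"ry":0,"rz":0},{"tx":0,"ty":0,"tz":0,"rx":0,"ry":0,"rz":0}]' 0.055
python3 -c "
from h import *
o=env.get_obs();print(o['qpos'].round(1),o['tool_pos'],o['tool_rot'])
R=Ro.from_euler('xyz',o['tool_rot'],degrees=True).as_matrix();print(R.T@(np.array([.6328,-.2547,.238])-o['tool_pos']))"
```

```text
time_s: 12.28
tool_pos: [0.6268, -0.2522, 0.3077]
tool_rot: [-179.8, -0.0, 32.5]
force: [-0.7, 0.6, 0.6]
grip_width: 0.055
[-20.8  30.7  62.1  75.2 -26.9  89.6 -19.6] [ 0.62675322 -0.25222412  0.30769346] [-1.79805695e+02 -2.63248534e-02  3.24523458e+01]
[0.00374193 0.00557025 0.0696767 ]
```

```bash
python3 -m creep '[{"tx":0.0037,"ty":0.0055,"tz":0.035,"rx":0,"ry":0,"rz":0},{"tx":0,"ty":0,"tz":0.0345,"rx":0,"ry":0,"rz":0},{"tx":0,"ty":0,"tz":0,"rx":0,"ry":0,"rz":0}]'
python3 -m creep '[{"tx":0,"ty":0,"tz":0,"rx":0,"ry":0,"rz":0},{"tx":0,"ty":0,"tz":0,"rx":0,"ry":0,"rz":0},{"tx":0,"ty":0,"tz":0,"rx":0,"ry":0,"rz":0},{"tx":0,"ty":0,"tz":0,"rx":0,"ry":0,"rz":0}]' 0.0 12
python3 -c "
from h import *
o=env.get_obs();print(o['qpos'].round(1),o['tool_pos'],o['tool_rot'])"
```

```text
time_s: 12.65
tool_pos: [0.6322, -0.2535, 0.2362]
tool_rot: [-179.6, 0.1, 32.5]
force: [-0.3, 0.2, 0.6]
grip_width: 0.0551
time_s: 13.15
tool_pos: [0.6338, -0.2546, 0.2383]
tool_rot: [-179.8, -0.0, 32.5]
force: [0.6, 2.2, 3.8]
grip_width: 0.0278
[-20.4  33.3  60.5  80.2 -28.9  83.1 -18.2] [ 0.63377746 -0.25461823  0.23830951] [-1.79809533e+02 -4.20694105e-02  3.24788631e+01]
```

```bash
python3 -m creep '[{"tx":-0.0018,"ty":-0.0016,"tz":-0.0021,"rx":0,"ry":0,"rz":-1.5},{"tx":-0.0018,"ty":-0.0016,"tz":-0.0021,"rx":0,"ry":0,"rz":-1.5},{"tx":-0.0018,"ty":-0.0016,"tz":-0.0021,"rx":0,"ry":0,"rz":-1.5},{"tx":-0.0018,"ty":-0.0016,"tz":-0.0021,"rx":0,"ry":0,"rz":-1.5},{"tx":0,"ty":0,"tz":0,"rx":0,"ry":0,"rz":0},{"tx":0,"ty":0,"tz":0,"rx":0,"ry":0,"rz":0}]'
python3 -m creep '[{"tx":0,"ty":0,"tz":0,"rx":0,"ry":0,"rz":0},{"tx":0,"ty":0,"tz":0,"rx":0,"ry":0,"rz":0},{"tx":0,"ty":0,"tz":0,"rx":0,"ry":0,"rz":0},{"tx":0,"ty":0,"tz":-0.04,"rx":0,"ry":0,"rz":0},{"tx":0,"ty":0,"tz":-0.04,"rx":0,"ry":0,"rz":0},{"tx":0,"ty":0,"tz":0,"rx":0,"ry":0,"rz":0}]' 0.055
python3 -c "
from kin import *
from h import env
o=env.get_obs();print(o['qpos'].round(1),o['tool_pos'],o['tool_rot'])
p=o['tool_pos'];R=Ro.from_euler('xyz',o['tool_rot'],degrees=True).as_matrix();print(R.T@(TC+TR@[-.025,.09,.05]-p))"
```

```text
time_s: 13.9
tool_pos: [0.6231, -0.2551, 0.246]
tool_rot: [-179.8, 0.1, 38.4]
force: [-0.3, -2.1, 0.1]
grip_width: 0.0277
time_s: 14.65
tool_pos: [0.625, -0.2554, 0.3295]
tool_rot: [179.9, -0.1, 38.5]
force: [0.2, -1.0, 0.2]
grip_width: 0.0549
[-19.9  29.5  61.3  73.3 -25.7  91.2 -14.2] [ 0.62495502 -0.2553971   0.32953957] [ 1.79872812e+02 -1.28200215e-01  3.84512171e+01]
[-0.09621301 -0.15971453  0.27897114]
```

```bash
python3 -m creep '[{"tx":-0.0192,"ty":-0.032,"tz":0,"rx":0,"ry":0,"rz":0},{"tx":-0.0192,"ty":-0.032,"tz":0,"rx":0,"ry":0,"rz":0},{"tx":-0.0192,"ty":-0.032,"tz":0,"rx":0,"ry":0,"rz":0},{"tx":-0.0192,"ty":-0.032,"tz":0,"rx":0,"ry":0,"rz":0},{"tx":-0.0192,"ty":-0.032,"tz":0,"rx":0,"ry":0,"rz":0},{"tx":0,"ty":0,"tz":0.01,"rx":0,"ry":0,"rz":10.4},{"tx":0,"ty":0,"tz":0.01,"rx":0,"ry":0,"rz":10.4},{"tx":0,"ty":0,"tz":0.01,"rx":0,"ry":0,"rz":10.4},{"tx":0,"ty":0,"tz":0.01,"rx":0,"ry":0,"rz":10.4},{"tx":0,"ty":0,"tz":0.01,"rx":0,"ry":0,"rz":10.4},{"tx":0,"ty":0,"tz":0.036,"rx":0,"ry":0,"rz":0},{"tx":0,"ty":0,"tz":0,"rx":0,"ry":0,"rz":0},{"tx":0,"ty":0,"tz":0,"rx":0,"ry":0,"rz":0}]' 0.04
python3 - <<'E'
from h import *
C=cams()
o=env.get_obs();print(o['qpos'].round(1),o['tool_pos'],o['tool_rot'])
K=[]
for n,roi in(("scene",(125,130,160,165)),("top",(182,98,217,127))):
    g=C[n]["pixels"].max(2); x0,y0,x1,y1=roi
    m=(g[y0:y1,x0:x1]<60).astype(np.uint8); ct=max(cv2.findContours(m,0,2)[0],key=cv2.contourArea); c,r=cv2.minEnclosingCircle(ct); print(n,c[0]+x0,c[1]+y0,r); K.append((c[0]+x0,c[1]+y0))
k,e=two(C,*K);print(k,e)
g=np.array([.4776,-.349,.011])
for pv in([.586,-.281,.175],[.583,-.280,.175],[.581,-.281,.175]):
    pv=np.array(pv);x=pv-k;print(np.linalg.norm(x));x/=np.linalg.norm(x)
    y=np.cross([0,0,1],x);y/=np.linalg.norm(y);z=np.cross(x,y);d=g-pv-.05*x;print('gather in lens',d@x,d@y,d@z)
a=cv2.resize(C["top"]["pixels"][80:280,80:320,::-1],None,fx=3,fy=3)
b=cv2.resize(C["scene"]["pixels"][110:310,60:320,::-1],None,fx=3,fy=3)
cv2.imwrite("pics/t5z.png",a);cv2.imwrite("pics/s5z.png",b)
E
```

```text
time_s: 16.27
tool_pos: [0.4494, -0.1885, 0.241]
tool_rot: [-179.9, 0.1, -13.5]
force: [0.4, 0.7, 0.8]
grip_width: 0.0403
[-42.1  -5.8  59.3 107.6   5.   75.5 -87.7] [ 0.44992065 -0.18859152  0.24154324] [-1.79893350e+02  3.99157426e-02 -1.35366935e+01]
scene 150.5 148.5 7.516748428344727
top 202.1666660308838 115.38888931274414 7.627617835998535
[ 0.62303272 -0.25741754  0.2394215 ] 0.001447781480294269
0.07795950643809976
gather in lens 0.15758315549657845 -0.0008681106061184208 0.013380580632351384
0.0791373239412088
gather in lens 0.1565114643156973 0.008312504952781134 0.007076536412429505
0.08045502984449303
gather in lens 0.15526891591109024 0.008710190864650249 0.0006039335949380908
```

View pics/t5z.png

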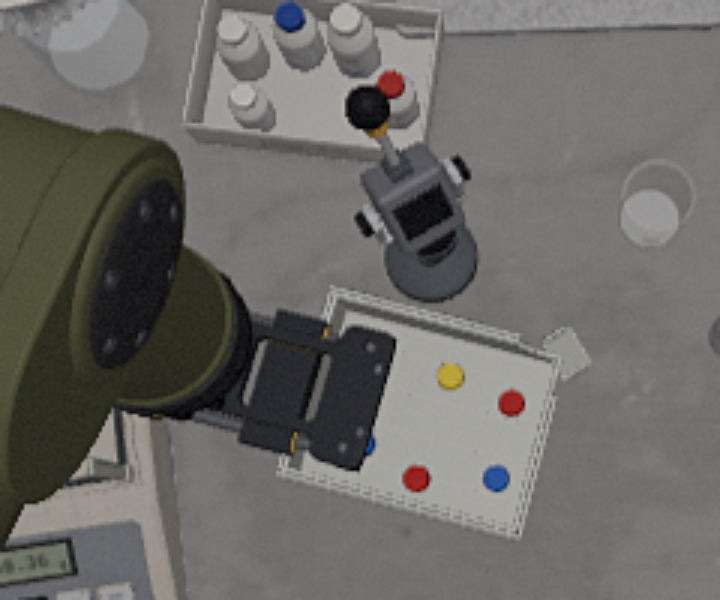

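View pics/s5z.png

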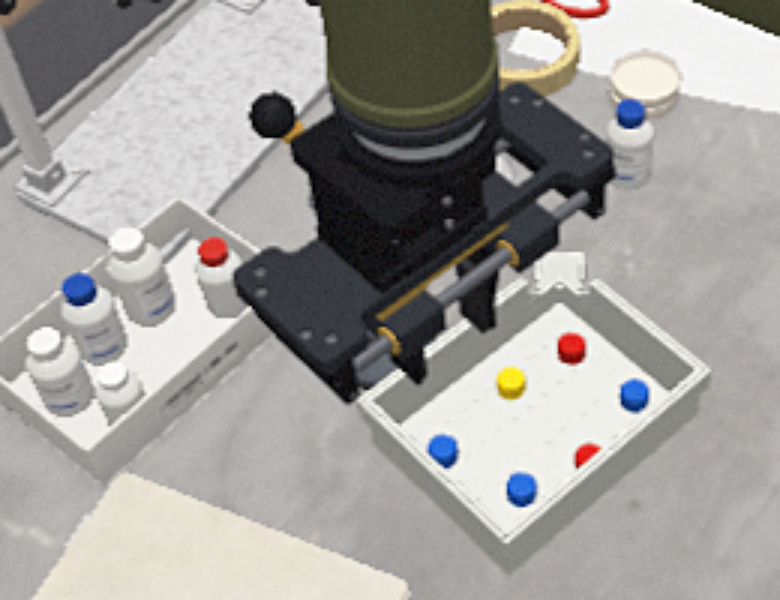

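Aim miss is now about 11 mm. Descending to straddle the +y rim.

```bash
python3 -m creep '[{"tx":0.0016,"ty":0.0013,"tz":0.035,"rx":0,"ry":0,"rz":0},{"tx":0,"ty":0,"tz":0.035,"rx":0,"ry":0,"rz":0},{"tx":0,"ty":0,"tz":0.035,"rx":0,"ry":0,"rz":0},{"tx":0,"ty":0,"tz":0.03,"rx":0,"ry":0,"rz":0},{"tx":0,"ty":0,"tz":0.02,"rx":0,"ry":0,"rz":0},{"tx":0,"ty":0,"tz":0,"rx":0,"ry":0,"rz":0},{"tx":0,"ty":0,"tz":0,"rx":0,"ry":0,"rz":0}]'
python3 - <<'E'
from h import *
C=cams()
o=env.get_obs();print(o['qpos'].round(1),o['tool_pos'],o['tool_rot'],o['force'])
b=cv2.resize(C["scene"]["pixels"][130:310,140:320,::-1],None,fx=3.3,fy=3.3)
cv2.imwrite("pics/s6z.png",b)
E
```

```text
time_s: 17.25
tool_pos: [0.4512, -0.1901, 0.0866]
tool_rot: [-179.9, 0.0, -13.5]
force: [0.0, 0.0, -0.2]
grip_width: 0.04
[-36.5  12.3  61.9 117.6 -13.1  57.2 -71.6] [ 0.45125272 -0.18999769  0.08668012] [-1.79874954e+02  4.50593925e-03 -1.35347430e+01] [0.31481721 0.09049938 0.12890093]
```

View pics/s6z.png

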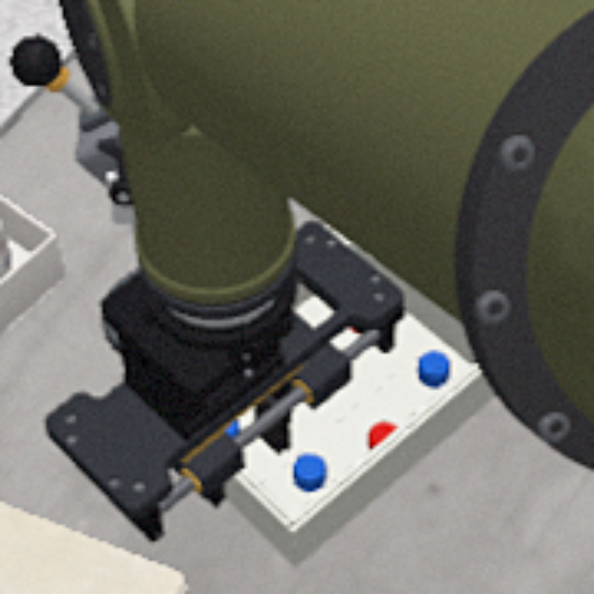

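The fingers straddle the +y rim (scene crop, around (260,410)) and the gripper body is clear of the lid. Going down the last 36 mm and gripping.

```bash
python3 -m creep '[{"tx":0,"ty":0,"tz":0.018,"rx":0,"ry":0,"rz":0},{"tx":0,"ty":0,"tz":0.0185,"rx":0,"ry":0,"rz":0},{"tx":0,"ty":0,"tz":0,"rx":0,"ry":0,"rz":0}]'
python3 -m creep '[{"tx":0,"ty":0,"tz":0,"rx":0,"ry":0,"rz":0},{"tx":0,"ty":0,"tz":0,"rx":0,"ry":0,"rz":0},{"tx":0,"ty":0,"tz":0,"rx":0,"ry":0,"rz":0},{"tx":0,"ty":0,"tz":0,"rx":0,"ry":0,"rz":0},{"tx":0,"ty":0,"tz":0,"rx":0,"ry":0,"rz":0},{"tx":0,"ty":0,"tz":0,"rx":0,"ry":0,"rz":0}]' 0.0 45
cat > tl.py <<'E'
from kin import *
from h import env
import sys
a0,a1,n=map(float,sys.argv[1:4]);n=int(n)
g=TC+TR@[-.025,.09,.05]
o=env.get_obs();p=o['tool_pos'];R=Ro.from_euler('xyz',o['tool_rot'],degrees=True).as_matrix()
print(p,o['tool_rot'],o['qpos'].round(1),o['force'].round(1),o['grip_width'])
c=TC+TR@[.07,-.09,0];ax=TR@np.array([.7071,.7071,0])
for i in range(n):
    w=Ro.from_rotvec(np.radians((a1-a0)/n)*ax).as_matrix()
    p2=c+w@(p-c);R2=w@R
    print((R.T@(p2-p)).round(4).tolist(),np.degrees(Ro.from_matrix(R.T@R2).as_rotvec()).round(2).tolist());p,R=p2,R2
q=o['qpos']
for i in range(n):
    pass
q,e,r,m=go(q,p,R,20);print(q.round(0),e,r,m.min(0).round(0),m.max(0).round(0),'end',p)
E
python3 tl.py 0 10 10
```

```text
time_s: 17.73
tool_pos: [0.4497, -0.1895, 0.0488]
tool_rot: [-179.9, 0.2, -13.6]
force: [0.5, -0.1, 0.3]
grip_width: 0.0403
time_s: 18.48
tool_pos: [0.4503, -0.1893, 0.0492]
tool_rot: [-179.9, 0.2, -13.5]
force: [-1.1, 3.1, 5.5]
grip_width: 0.0071
[ 0.4502931  -0.18925454  0.04915132] [-1.79865071e+02  1.51565106e-01 -1.35313982e+01] [-33.   16.9  59.  119.2 -18.2  53.5 -67.5] [-1.1  3.1  5.5] 0.0071177935781830065
[0.0006, 0.0006, -0.0034] [0.71, -0.71, -0.0]
[0.0006, 0.0006, -0.0034] [0.71, -0.71, -0.0]
[0.0006, 0.0006, -0.0034] [0.71, -0.71, -0.0]
[0.0006, 0.0006, -0.0034] [0.71, -0.71, -0.0]
[0.0006, 0.0006, -0.0034] [0.71, -0.71, -0.0]
[0.0006, 0.0006, -0.0034] [0.71, -0.71, -0.0]
[0.0006, 0.0006, -0.0034] [0.71, -0.71, -0.0]
[0.0006, 0.0006, -0.0034] [0.71, -0.71, -0.0]
[0.0006, 0.0006, -0.0034] [0.71, -0.71, -0.0]
[0.0006, 0.0006, -0.0034] [0.71, -0.71, -0.0]
[-20.  24.  55. 107. -25.  71. -58.] 3.7763527042561655e-11 1.1510507034190488e-09 [-32.  17.  55. 107. -25.  54. -67.] [-20.  24.  59. 119. -19.  71. -58.] end [ 0.45628932 -0.19907791  0.08239651]
```

Gripped: 7.1 mm at 45 N on the 8 mm rim. Tilting the first 10°.

```bash
python3 -m creep '[{"tx":0.0006,"ty":0.0006,"tz":-0.0034,"rx":0.71,"ry":-0.71,"rz":0},{"tx":0.0006,"ty":0.0006,"tz":-0.0034,"rx":0.71,"ry":-0.71,"rz":0},{"tx":0.0006,"ty":0.0006,"tz":-0.0034,"rx":0.71,"ry":-0.71,"rz":0},{"tx":0.0006,"ty":0.0006,"tz":-0.0034,"rx":0.71,"ry":-0.71,"rz":0},{"tx":0.0006,"ty":0.0006,"tz":-0.0034,"rx":0.71,"ry":-0.71,"rz":0},{"tx":0.0006,"ty":0.0006,"tz":-0.0034,"rx":0.71,"ry":-0.71,"rz":0},{"tx":0.0006,"ty":0.0006,"tz":-0.0034,"rx":0.71,"ry":-0.71,"rz":0},{"tx":0.0006,"ty":0.0006,"tz":-0.0034,"rx":0.71,"ry":-0.71,"rz":0},{"tx":0.0006,"ty":0.0006,"tz":-0.0034,"rx":0.71,"ry":-0.71,"rz":0},{"tx":0.0006,"ty":0.0006,"tz":-0.0034,"rx":0.71,"ry":-0.71,"rz":0},{"tx":0,"ty":0,"tz":0,"rx":0,"ry":0,"rz":0},{"tx":0,"ty":0,"tz":0,"rx":0,"ry":0,"rz":0}]'
python3 tl.py 10 15 1
python3 - <<'E'
from h import *
C=cams()
a=cv2.resize(C["top"]["pixels"][90:280,120:320,::-1],None,fx=3,fy=3)
cv2.imwrite("pics/t7.png",a)
cv2.imwrite("pics/s7.png",cv2.resize(C["scene"]["pixels"][110:310,100:320,::-1],None,fx=3,fy=3))
E
```

```text
time_s: 19.98
tool_pos: [0.4559, -0.2, 0.082]
tool_rot: [-172.8, 7.2, -13.1]
force: [-0.0, -0.3, -1.4]
grip_width: 0.0076
[ 0.45593486 -0.19995071  0.08195731] [-172.84311338    7.18828071  -13.12820505] [-22.6  22.2  55.7 110.1 -24.3  68.6 -59.8] [-0.  -0.3 -1.4] 0.007560081454803302
[0.0035, 0.0035, -0.0168] [3.54, -3.53, -0.01]
[-13.  29.  53. 100. -28.  79. -55.] 3.166382701575618e-11 9.528372876616157e-10 [-22.  23.  53. 100. -28.  69. -60.] [-13.  29.  56. 110. -25.  79. -55.] end [ 0.46002059 -0.20664421  0.09765442]
```

View pics/t7.png

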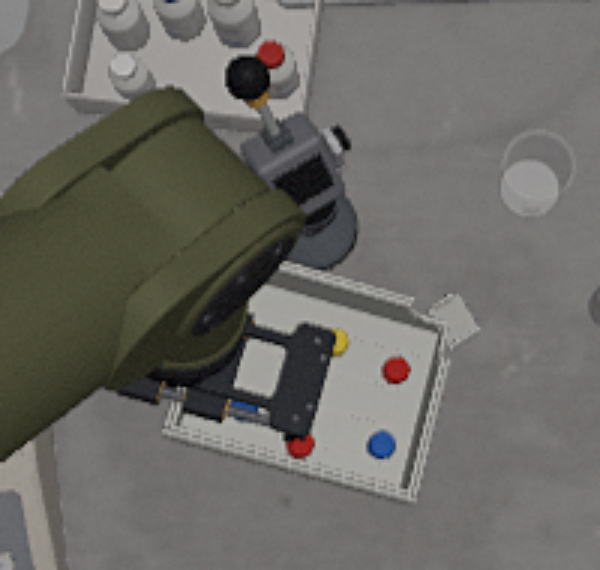

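View pics/s7.png

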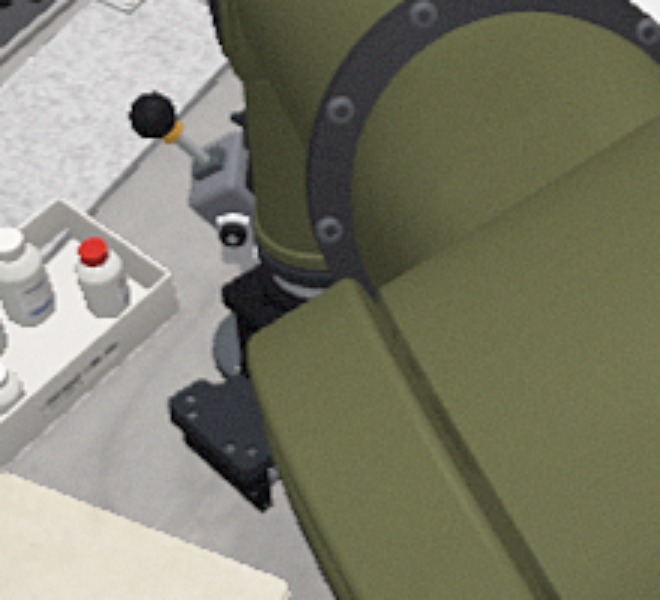

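```bash
cat > clr.py <<'E'
from kin import *
from h import env
o=env.get_obs();p=o['tool_pos'];R=Ro.from_euler('xyz',o['tool_rot'],degrees=True).as_matrix()
D.append((o['qpos'],p,o['tool_rot']))
f=least_squares(lambda v:res(v,S),P0);print(f.x.round(4),f.cost)
c=TC+TR@[.07,-.09,0];ax=TR@np.array([.7071,.7071,0])
pts={'pivot':[.583,-.28,.175],'sideL':[.563,-.243,.175],'knob':[.623,-.257,.24],'rearTop':[.60,-.27,.215]}
for d in(0,5,8,10,12,15):
    w=Ro.from_rotvec(np.radians(d)*ax).as_matrix();a=c+w@(p-c);Rz=w@R
    s=''
    for n,k in pts.items():
        v=Rz.T@(np.array(k)-a); s+=f"{n} tool({v[0]*1000:.0f},{v[1]*1000:.0f},{v[2]*1000:.0f}) "
    print(d,a.round(3),s)
E
python3 clr.py
```

```text
[ 2.77300e-01  4.51400e-01 -7.40000e-03  5.03800e-01 -2.17000e-02
 -2.38000e-02  3.76700e-01 -2.01430e+00  8.79794e+01] 0.00245191757743922
0 [ 0.456 -0.2    0.082] pivot tool(129,35,-115) sideL tool(102,4,-108) knob tool(155,-5,-180) rearTop tool(138,16,-155) 
5 [ 0.46  -0.207  0.098] pivot tool(119,25,-108) sideL tool(92,-5,-97) knob tool(141,-19,-171) rearTop tool(126,4,-147) 
8 [ 0.463 -0.211  0.107] pivot tool(114,20,-103) sideL tool(87,-10,-90) knob tool(133,-27,-165) rearTop tool(119,-3,-141) 
10 [ 0.465 -0.214  0.113] pivot tool(110,16,-99) sideL tool(84,-14,-85) knob tool(128,-32,-161) rearTop tool(114,-8,-137) 
12 [ 0.467 -0.218  0.118] pivot tool(106,12,-95) sideL tool(80,-17,-79) knob tool(122,-37,-156) rearTop tool(110,-12,-132) 
15 [ 0.47  -0.223  0.127] pivot tool(101,7,-89) sideL tool(76,-21,-71) knob tool(115,-44,-149) rearTop tool(103,-19,-126)
```

Clearances to the camera stay above 35 mm through 25°. Tilting on.

```bash
python3 -m creep '[{"tx":0.0007,"ty":0.0007,"tz":-0.0034,"rx":0.71,"ry":-0.71,"rz":0},{"tx":0.0007,"ty":0.0007,"tz":-0.0034,"rx":0.71,"ry":-0.71,"rz":0},{"tx":0.0007,"ty":0.0007,"tz":-0.0034,"rx":0.71,"ry":-0.71,"rz":0},{"tx":0.0007,"ty":0.0007,"tz":-0.0034,"rx":0.71,"ry":-0.71,"rz":0},{"tx":0.0007,"ty":0.0007,"tz":-0.0034,"rx":0.71,"ry":-0.71,"rz":0},{"tx":0.0007,"ty":0.0007,"tz":-0.0034,"rx":0.71,"ry":-0.71,"rz":0},{"tx":0.0007,"ty":0.0007,"tz":-0.0034,"rx":0.71,"ry":-0.71,"rz":0},{"tx":0.0007,"ty":0.0007,"tz":-0.0034,"rx":0.71,"ry":-0.71,"rz":0},{"tx":0.0007,"ty":0.0007,"tz":-0.0034,"rx":0.71,"ry":-0.71,"rz":0},{"tx":0.0007,"ty":0.0007,"tz":-0.0034,"rx":0.71,"ry":-0.71,"rz":0},{"tx":0,"ty":0,"tz":0,"rx":0,"ry":0,"rz":0},{"tx":0,"ty":0,"tz":0,"rx":0,"ry":0,"rz":0},{"tx":0,"ty":0,"tz":0,"rx":0,"ry":0,"rz":0},{"tx":0,"ty":0,"tz":0,"rx":0,"ry":0,"rz":0}]'
python3 tl.py 20 25 5
python3 - <<'E'
from h import *
C=cams()
a=cv2.resize(C["top"]["pixels"][90:280,120:320,::-1],None,fx=3,fy=3)
cv2.imwrite("pics/t8.png",a)
cv2.imwrite("pics/s8.png",cv2.resize(C["scene"]["pixels"][110:310,100:320,::-1],None,fx=3,fy=3))
E
```

```text
time_s: 21.82
tool_pos: [0.4654, -0.2153, 0.1123]
tool_rot: [-165.5, 14.2, -11.8]
force: [-0.1, -1.6, -1.4]
grip_width: 0.0074
[ 0.46542228 -0.21534813  0.1123179 ] [-165.48063205   14.15106933  -11.76712255] [-12.4  29.1  52.3  99.9 -29.1  83.6 -54.5] [-0.1 -1.6 -1.4] 0.007382127650956894
[0.0006, 0.0006, -0.0034] [0.71, -0.71, -0.0]
[0.0006, 0.0006, -0.0034] [0.71, -0.71, -0.0]
[0.0006, 0.0006, -0.0034] [0.71, -0.71, -0.0]
[0.0006, 0.0006, -0.0034] [0.71, -0.71, -0.0]
[0.0006, 0.0006, -0.0034] [0.71, -0.71, -0.0]
[ -0.  40.  49.  85. -33.  94. -50.] 8.127946076714724e-11 2.321054993762179e-09 [-12.  30.  49.  85. -33.  84. -54.] [ -0.  40.  52.  99. -29.  94. -50.] end [ 0.47085079 -0.22424144  0.12632324]
```

View pics/t8.png

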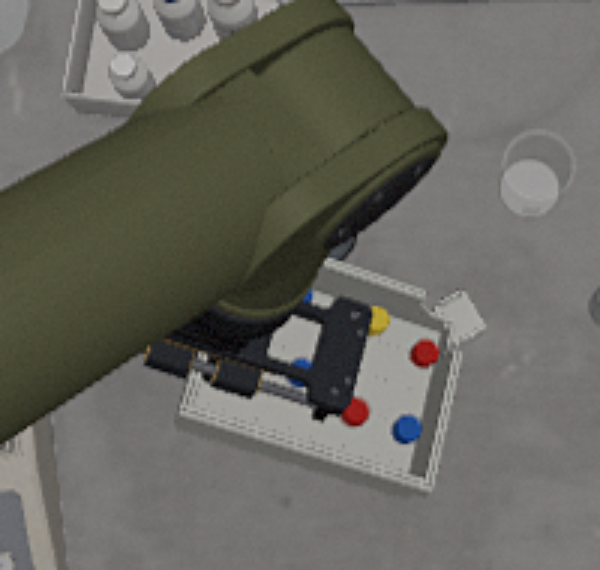

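View pics/s8.png

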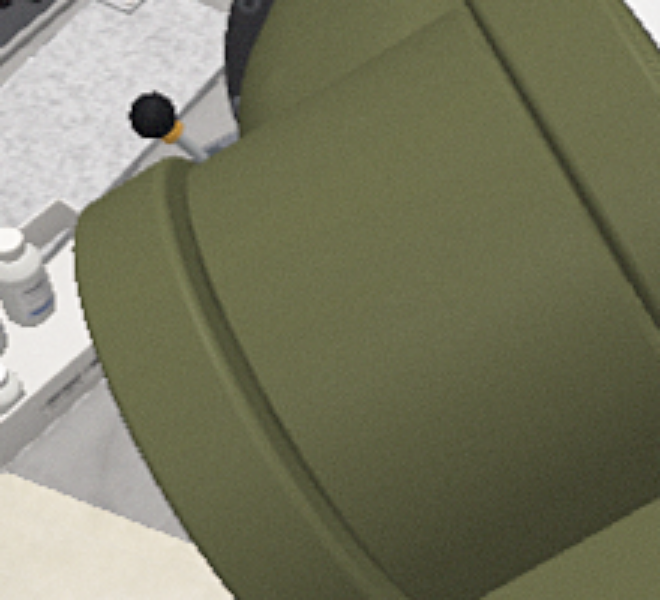

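The caps have only partly slid. I'll hold for half a second and look again to see whether they are moving.

```bash
python3 -m creep '[{"tx":0,"ty":0,"tz":0,"rx":0,"ry":0,"rz":0},{"tx":0,"ty":0,"tz":0,"rx":0,"ry":0,"rz":0},{"tx":0,"ty":0,"tz":0,"rx":0,"ry":0,"rz":0},{"tx":0,"ty":0,"tz":0,"rx":0,"ry":0,"rz":0}]'
python3 - <<'E'
from h import *
C=cams()
a=cv2.resize(C["top"]["pixels"][150:270,170:300,::-1],None,fx=5,fy=5,interpolation=cv2.INTER_CUBIC)
cv2.imwrite("pics/t9.png",a)
E
```

```text
time_s: 22.42
tool_pos: [0.4654, -0.2151, 0.1123]
tool_rot: [-165.4, 14.2, -11.8]
force: [-0.1, -2.2, -1.9]
grip_width: 0.0075
```

View pics/t9.png

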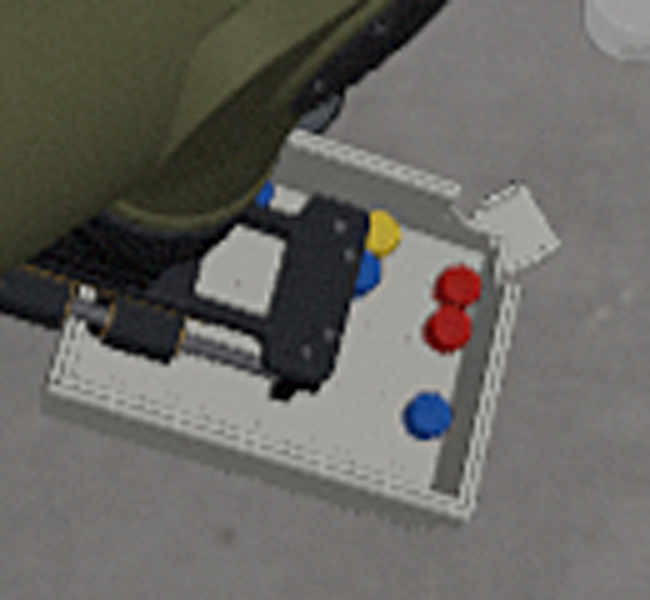

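The caps are sliding; several are against the -y wall and one blue cap is by the +x wall at crop (265,190). They need more tilt, so adding 8°.

```bash
python3 -m creep '[{"tx":0.0006,"ty":0.0006,"tz":-0.0034,"rx":0.71,"ry":-0.71,"rz":0},{"tx":0.0006,"ty":0.0006,"tz":-0.0034,"rx":0.71,"ry":-0.71,"rz":0},{"tx":0.0006,"ty":0.0006,"tz":-0.0034,"rx":0.71,"ry":-0.71,"rz":0},{"tx":0.0006,"ty":0.0006,"tz":-0.0034,"rx":0.71,"ry":-0.71,"rz":0},{"tx":0.0006,"ty":0.0006,"tz":-0.0034,"rx":0.71,"ry":-0.71,"rz":0},{"tx":0.0006,"ty":0.0006,"tz":-0.0034,"rx":0.71,"ry":-0.71,"rz":0},{"tx":0.0006,"ty":0.0006,"tz":-0.0034,"rx":0.71,"ry":-0.71,"rz":0},{"tx":0,"ty":0,"tz":0,"rx":0,"ry":0,"rz":0},{"tx":0,"ty":0,"tz":0,"rx":0,"ry":0,"rz":0},{"tx":0,"ty":0,"tz":0,"rx":0,"ry":0,"rz":0},{"tx":0,"ty":0,"tz":0,"rx":0,"ry":0,"rz":0},{"tx":0,"ty":0,"tz":0,"rx":0,"ry":0,"rz":0},{"tx":0,"ty":0,"tz":0,"rx":0,"ry":0,"rz":0},{"tx":0,"ty":0,"tz":0,"rx":0,"ry":0,"rz":0},{"tx":0,"ty":0,"tz":0,"rx":0,"ry":0,"rz":0}]'
python3 tl.py 27 28 1
python3 - <<'E'
from h import *
C=cams()
a=cv2.resize(C["top"]["pixels"][150:270,170:300,::-1],None,fx=5,fy=5,interpolation=cv2.INTER_CUBIC)
cv2.imwrite("pics/t10.png",a)
cv2.imwrite("pics/s10.png",C["scene"]["pixels"][:,:,::-1])
E
```

```text
time_s: 24.4
tool_pos: [0.4732, -0.2275, 0.1319]
tool_rot: [-160.0, 18.9, -10.2]
force: [-0.2, -0.1, -2.4]
grip_width: 0.008
[ 0.47316855 -0.22754722  0.13185545] [-160.00976538   18.93359299  -10.2060947 ] [ -5.7  34.3  50.   92.4 -31.6  93.7 -52.2] [-0.2 -0.1 -2.4] 0.007987648446854618
[0.0006, 0.0006, -0.0034] [0.71, -0.71, -0.0]
[  3.  43.  48.  80. -34.  99. -50.] 7.352796084186628e-11 2.0788833605964794e-09 [ -5.  35.  48.  80. -34.  94. -52.] [  3.  43.  50.  92. -32.  99. -50.] end [ 0.47437948 -0.22953103  0.13447328]
```

View pics/t10.png

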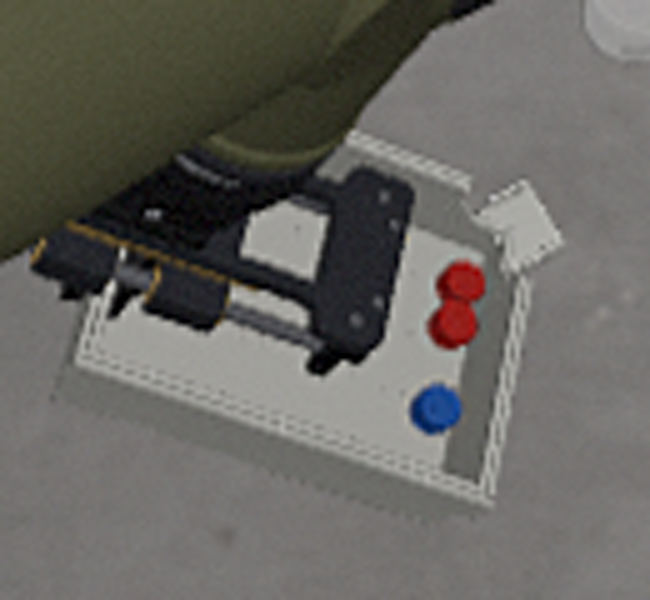

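View pics/s10.png

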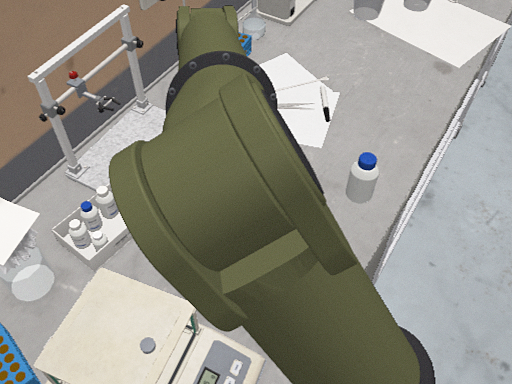

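Three caps lie along the -y wall and seem stuck there: blue at (436,408) and red at (452,322) and (460,283). Comparing the tray's actual rim pixels with the rim predicted from the tool turn, to see whether the tray follows the tool.

```bash
python3 - <<'E'
from h import *
from kin import TC,TR
C=cams();c=C["top"]
o=env.get_obs();R=Ro.from_euler('xyz',o['tool_rot'],degrees=True).as_matrix()
R0=Ro.from_euler('xyz',[-179.87,.15,-13.53],degrees=True).as_matrix();p0=np.array([.4503,-.18925,.04915])
W=R@R0.T
def T(v): return o['tool_pos']+W@(TC+TR@np.array(v)-p0)
q=lambda p:((p-np.array([170,150]))*5).round(0)
for n,v in dict(mxmy=(-.074,-.094,.055),mxpy=(-.074,.094,.055),pxbreak=(.074,-.056,.055),pybreak=(.036,-.094,.055),corner=(.066,-.086,.004),floor_mxmy=(-.066,-.086,.004)).items():
    print(n,T(v).round(3),q(proj(c,T(v))))
print('tilt',np.degrees(np.arccos(W[2,2])),'corner bottom',T((.07,-.09,0)), 'orig',TC+TR@[.07,-.09,0])
print((TR.T@W.T@np.array([0,0,1])).round(3))
E
```

```text
mxmy [ 0.379 -0.389  0.093] [491. 505.]
mxpy [ 0.431 -0.219  0.154] [ 70. 360.]
pxbreak [ 0.527 -0.38   0.058] [472. 174.]
pybreak [ 0.481 -0.408  0.058] [533. 276.]
corner [ 0.499 -0.386  0.005] [481. 253.]
floor_mxmy [ 0.376 -0.363  0.048] [430. 512.]
tilt 27.065036988980925 corner bottom [ 0.5010288  -0.38854905 -0.00090278] orig [ 0.50117448 -0.38753644  0.        ]
[-0.323  0.321  0.89 ]
```

```bash
cat > caps.py <<'E'
from h import *
from kin import TC,TR
c=env.read_camera("top")
o=env.get_obs();R=Ro.from_euler('xyz',o['tool_rot'],degrees=True).as_matrix()
R0=Ro.from_euler('xyz',[-179.87,.15,-13.53],degrees=True).as_matrix();p0=np.array([.4503,-.18925,.04915])
W=R@R0.T;A=W@TR
def T(v): return o['tool_pos']+W@(TC+TR@np.array(v)-p0)
hsv=cv2.cvtColor(c['pixels'],cv2.COLOR_RGB2HSV);m=((hsv[...,1]>140)&(hsv[...,2]>70)).astype(np.uint8);m[:, :180]=0;m[:,285:]=0;m[:165]=0;m[262:]=0
hue=hsv[...,0]
for lo,hi,nm in((100,130,'blue'),(22,35,'yellow'),(0,10,'red')):
    mm=m*((hue>=lo)&(hue<=hi)).astype(np.uint8)
    k,l,st,ce=cv2.connectedComponentsWithStats(mm)
    for i in range(1,k):
        if st[i,4]>6:
            op,d=ray(c,ce[i]);v0=A.T@(op-T((0,0,0)));vd=A.T@d
            X=v0+vd*(.015-v0[2])/vd[2]; print(nm,st[i,4],X.round(3),'dist corner',np.linalg.norm(X-[.066,-.086,.004]).round(3))
cv2.imwrite("pics/caps_%d.png"%int(o['time_s']*100),cv2.resize(c["pixels"][150:270,170:300,::-1],None,fx=5,fy=5,interpolation=cv2.INTER_CUBIC))
print(o['time_s'])
E
python3 caps.py
```

```text
blue 67 [-0.022 -0.074  0.015] dist corner 0.09
red 120 [ 0.03  -0.075  0.015] dist corner 0.039
24.65
```

The tray follows the tool exactly. The caps rub harder on the walls than on the floor: the blue one has stuck at tray x=-22 mm, 89 mm from the corner. I'll rock the tray in two phases, both pivoting on the pouring corner: first tip mostly toward +x so the caps on the -y wall slide, then mostly toward -y.

```bash
cat > rock.py <<'E'
from kin import *
from h import env
import sys
gx,gy,n=float(sys.argv[1]),float(sys.argv[2]),int(sys.argv[3])
o=env.get_obs();p=o['tool_pos'];R=Ro.from_euler('xyz',o['tool_rot'],degrees=True).as_matrix()
R0=Ro.from_euler('xyz',[-179.87,.15,-13.53],degrees=True).as_matrix();p0=np.array([.4503,-.18925,.04915])
W=R@R0.T;c=p+W@(TC+TR@np.array([.07,-.09,0])-p0);print('corner',c.round(4))
c[:2]=(TC+TR@np.array([.07,-.09,0]))[:2]*0+c[:2]
nn=np.hypot(gx,gy);Wt=Ro.from_rotvec(np.arcsin(nn)*(TR@np.array([gy,gx,0])/nn)).as_matrix()
dW=Ro.from_matrix(Wt@W.T).as_rotvec();print('turn',np.degrees(np.linalg.norm(dW)))
w=Ro.from_rotvec(dW/n).as_matrix();p2=c+w@(p-c)
print('row',(R.T@(p2-p)).round(5).tolist(),np.degrees(Ro.from_matrix(R.T@w@R).as_rotvec()).round(3).tolist())
wf=Ro.from_rotvec(dW).as_matrix();pf=c+wf@(p-c);Rf=wf@R
q,e,r,m=go(o['qpos'],pf,Rf,20,P=[2.77300e-01,4.51400e-01,-7.4e-03,5.03800e-01,-2.17e-02,-2.38e-02,3.767e-01,-2.0143,87.98])
print(q.round(0),round(e,4),pf.round(3))
for nme,k in {'pivot':[.583,-.28,.175],'sideL':[.563,-.243,.175],'knob':[.623,-.257,.24],'rearTop':[.60,-.27,.215]}.items():
    print(nme,(1000*Rf.T@(np.array(k)-pf)).round(0),end=' ')
print('far',(c+wf@W@TR@np.array([-.14,.18,.055])).round(3))
E
python3 rock.py .34 .10 10
```

```text
corner [ 0.501  -0.3885 -0.0009]
turn 13.194108332939967
row [0.00078, -0.00144, 0.00402] [-1.298, -0.058, 0.23]
[-17.  35.  53.  96. -24.  85. -61.] 0.0 [ 0.473 -0.204  0.096]
pivot [  89.   38. -122.] sideL [  63.    7. -109.] knob [  99.   -1. -191.] rearTop [  89.   20. -162.] far [ 0.435 -0.196  0.116]
```

```bash
python3 rock.py .315 .085 10
```

```text
corner [ 0.501  -0.3885 -0.0009]
turn 14.102215114831646
row [0.00062, -0.00149, 0.00457] [-1.39, 0.094, 0.22]
[-19.  33.  53.  98. -24.  83. -62.] 0.0 [ 0.471 -0.202  0.091]
pivot [  93.   41. -124.] sideL [  67.   10. -112.] knob [ 105.    3. -193.] rearTop [  94.   23. -165.] far [ 0.432 -0.194  0.11 ]
```

```bash
python3 -m creep '[{"tx":0.0006,"ty":-0.0015,"tz":0.0046,"rx":-1.39,"ry":0.09,"rz":0.22},{"tx":0.0006,"ty":-0.0015,"tz":0.0046,"rx":-1.39,"ry":0.09,"rz":0.22},{"tx":0.0006,"ty":-0.0015,"tz":0.0046,"rx":-1.39,"ry":0.09,"rz":0.22},{"tx":0.0006,"ty":-0.0015,"tz":0.0046,"rx":-1.39,"ry":0.09,"rz":0.22},{"tx":0.0006,"ty":-0.0015,"tz":0.0046,"rx":-1.39,"ry":0.09,"rz":0.22},{"tx":0.0006,"ty":-0.0015,"tz":0.0046,"rx":-1.39,"ry":0.09,"rz":0.22},{"tx":0.0006,"ty":-0.0015,"tz":0.0045,"rx":-1.39,"ry":0.09,"rz":0.22},{"tx":0.0006,"ty":-0.0015,"tz":0.0045,"rx":-1.39,"ry":0.09,"rz":0.22},{"tx":0.0006,"ty":-0.0015,"tz":0.0045,"rx":-1.39,"ry":0.09,"rz":0.22},{"tx":0.0006,"ty":-0.0015,"tz":0.0045,"rx":-1.39,"ry":0.09,"rz":0.22},{"tx":0,"ty":0,"tz":0,"rx":0,"ry":0,"rz":0},{"tx":0,"ty":0,"tz":0,"rx":0,"ry":0,"rz":0},{"tx":0,"ty":0,"tz":0,"rx":0,"ry":0,"rz":0},{"tx":0,"ty":0,"tz":0,"rx":0,"ry":0,"rz":0},{"tx":0,"ty":0,"tz":0,"rx":0,"ry":0,"rz":0},{"tx":0,"ty":0,"tz":0,"rx":0,"ry":0,"rz":0}]'
python3 caps.py; ls pics | grep caps; python3 rock.py .10 .36 16
```

```text
time_s: 26.65
tool_pos: [0.4707, -0.2009, 0.0914]
tool_rot: [-174.6, 18.6, -12.6]
force: [-1.4, 3.6, 0.7]
grip_width: 0.0077
blue 61 [ 0.033 -0.029  0.015] dist corner 0.066
blue 64 [-0.022 -0.076  0.015] dist corner 0.089
yellow 60 [ 0.054 -0.033  0.015] dist corner 0.055
red 117 [ 0.031 -0.076  0.015] dist corner 0.038
26.7
caps_2465.png
caps_2670.png
corner [ 0.5007 -0.3877 -0.001 ]
turn 20.371099877732345
row [-0.00129, 0.00119, -0.00182] [0.992, 0.772, -0.199]
[ -8.  24.  53. 104. -33.  81. -47.] 0.0 [ 0.451 -0.222  0.119]
pivot [135.   1. -75.] sideL [108. -28. -61.] knob [ 162.  -53. -127.] rearTop [ 145.  -27. -109.] far [ 0.408 -0.216  0.129]
```

View pics/caps_2670.png

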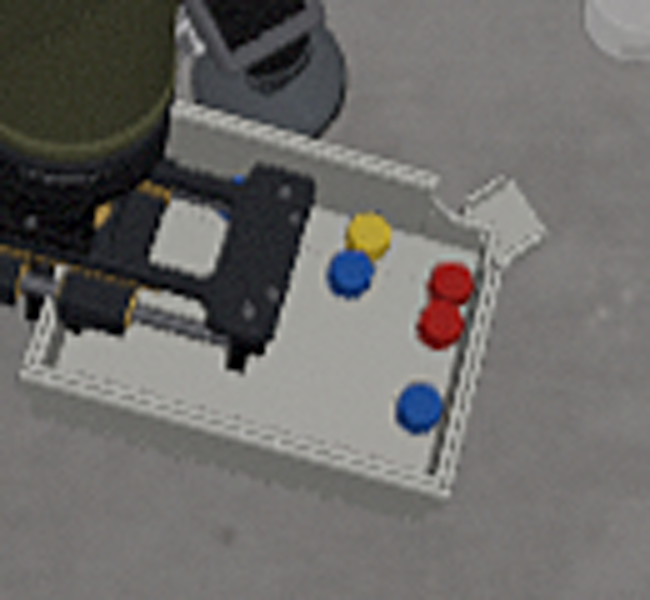

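At 18° of x-lean the stuck caps still don't slide, so floor friction is nearer 0.3 than 0.15. I'll lean more toward +x, about 24°, drawing the corner about 15 mm back toward -x meanwhile to keep clear of the camera. After that comes a steep -y tilt.

```bash
python3 - <<'E'
s=open('rock.py').read()
s=s.replace("w=Ro.from_rotvec(dW/n).as_matrix();p2=c+w@(p-c)","sh=(TR@np.array([float(sys.argv[4]),float(sys.argv[5]),0]) if len(sys.argv)>5 else np.zeros(3));sh[2]=-c[2]\nw=Ro.from_rotvec(dW/n).as_matrix();p2=c+w@(p-c)+sh/n")
s=s.replace("pf=c+wf@(p-c)","pf=c+sh+wf@(p-c)")
s=s.replace("print('far'","print('end row',((Rf.T@sh)/n).round(5),'far'")
open('rock.py','w').write(s)
E
python3 rock.py .40 .03 6 -.015 0
```

```text
corner [ 0.5007 -0.3877 -0.001 ]
turn 6.054265611732907
row [-0.00129, -0.00064, 0.00088] [-0.524, -0.853, 0.13]
[-20.  36.  53.  95. -22.  86. -64.] 0.0 [ 0.463 -0.195  0.089]
pivot [  90.   51. -136.] sideL [  65.   20. -123.] knob [  95.   17. -208.] rearTop [  87.   36. -177.] end row [-2.36e-03  1.00e-05  8.50e-04] far [ 0.44  -0.191  0.111]
```

```bash
python3 -m creep '[{"tx":-0.0013,"ty":-0.0006,"tz":0.0009,"rx":-0.52,"ry":-0.85,"rz":0.13},{"tx":-0.0013,"ty":-0.0006,"tz":0.0009,"rx":-0.52,"ry":-0.85,"rz":0.13},{"tx":-0.0013,"ty":-0.0006,"tz":0.0009,"rx":-0.52,"ry":-0.85,"rz":0.13},{"tx":-0.0013,"ty":-0.0006,"tz":0.0009,"rx":-0.52,"ry":-0.85,"rz":0.13},{"tx":-0.0013,"ty":-0.0006,"tz":0.0009,"rx":-0.52,"ry":-0.85,"rz":0.13},{"tx":-0.0013,"ty":-0.0006,"tz":0.0009,"rx":-0.52,"ry":-0.85,"rz":0.13},{"tx":0,"ty":0,"tz":0,"rx":0,"ry":0,"rz":0},{"tx":0,"ty":0,"tz":0,"rx":0,"ry":0,"rz":0},{"tx":0,"ty":0,"tz":0,"rx":0,"ry":0,"rz":0},{"tx":0,"ty":0,"tz":0,"rx":0,"ry":0,"rz":0},{"tx":0,"ty":0,"tz":0,"rx":0,"ry":0,"rz":0}]'
python3 caps.py; python3 rock.py .10 .48 16 .008 0; ls pics|grep caps
```

```text
time_s: 28.08
tool_pos: [0.4626, -0.1953, 0.0893]
tool_rot: [-178.0, 23.7, -13.2]
force: [1.4, 1.8, -1.8]
grip_width: 0.0074
blue 66 [ 0.033 -0.03   0.015] dist corner 0.066
blue 66 [ 0.012 -0.076  0.015] dist corner 0.056
yellow 57 [ 0.055 -0.033  0.015] dist corner 0.055
red 115 [ 0.045 -0.075  0.015] dist corner 0.026
28.125
corner [ 0.486  -0.3847  0.0005]
turn 32.010066946387845
row [-0.00162, 0.00207, -0.00356] [1.652, 1.066, -0.37]
[  0.  27.  52. 101. -37.  90. -41.] 0.0 [ 0.441 -0.238  0.139]
pivot [143. -14. -50.] sideL [116. -41. -32.] knob [171. -74. -95.] rearTop [153. -46. -80.] end row [ 5.e-04  0.e+00 -3.e-05] far [ 0.391 -0.23   0.149]
caps_2465.png
caps_2670.png
caps_2812.png
```

It worked: the blue cap is now 56 mm from the corner and the reds are in it. Now the -y dominant phase for the last blue cap on the +x wall.

```bash
python3 -m creep '[{"tx":-0.0016,"ty":0.0021,"tz":-0.0036,"rx":1.65,"ry":1.07,"rz":-0.37},{"tx":-0.0016,"ty":0.0021,"tz":-0.0036,"rx":1.65,"ry":1.07,"rz":-0.37},{"tx":-0.0016,"ty":0.0021,"tz":-0.0036,"rx":1.65,"ry":1.07,"rz":-0.37},{"tx":-0.0016,"ty":0.0021,"tz":-0.0036,"rx":1.65,"ry":1.07,"rz":-0.37},{"tx":-0.0016,"ty":0.0021,"tz":-0.0036,"rx":1.65,"ry":1.07,"rz":-0.37},{"tx":-0.0016,"ty":0.0021,"tz":-0.0036,"rx":1.65,"ry":1.07,"rz":-0.37},{"tx":-0.0016,"ty":0.0021,"tz":-0.0036,"rx":1.65,"ry":1.07,"rz":-0.37},{"tx":-0.0016,"ty":0.0021,"tz":-0.0036,"rx":1.65,"ry":1.07,"rz":-0.37},{"tx":-0.0016,"ty":0.0021,"tz":-0.0036,"rx":1.65,"ry":1.07,"rz":-0.37},{"tx":-0.0016,"ty":0.0021,"tz":-0.0036,"rx":1.65,"ry":1.07,"rz":-0.37},{"tx":-0.0016,"ty":0.0021,"tz":-0.0036,"rx":1.65,"ry":1.07,"rz":-0.37}]'
python3 caps.py; python3 rock.py .10 .48 6 .003 0
```

```text
time_s: 29.5
tool_pos: [0.4507, -0.224, 0.1275]
tool_rot: [-159.2, 11.3, -11.4]
force: [-0.7, -0.4, -3.2]
grip_width: 0.0077
blue 65 [ 0.012 -0.073  0.015] dist corner 0.057
red 121 [ 0.043 -0.072  0.015] dist corner 0.029
29.55
corner [ 0.4906 -0.3885  0.0015]
turn 9.843825848237604
row [-0.0012, 0.0018, -0.00271] [1.365, 0.853, -0.318]
[  1.  27.  52. 101. -37.  90. -40.] 0.0 [ 0.441 -0.24   0.139]
pivot [143. -16. -49.] sideL [116. -43. -31.] knob [170. -76. -93.] rearTop [153. -48. -78.] end row [0.00052 0.00011 0.00017] far [ 0.395 -0.234  0.15 ]
```

```bash
python3 -m creep '[{"tx":-0.0012,"ty":0.0018,"tz":-0.0027,"rx":1.37,"ry":0.85,"rz":-0.32},{"tx":-0.0012,"ty":0.0018,"tz":-0.0027,"rx":1.37,"ry":0.85,"rz":-0.32},{"tx":-0.0012,"ty":0.0018,"tz":-0.0027,"rx":1.37,"ry":0.85,"rz":-0.32},{"tx":-0.0012,"ty":0.0018,"tz":-0.0027,"rx":1.37,"ry":0.85,"rz":-0.32},{"tx":-0.0012,"ty":0.0018,"tz":-0.0027,"rx":1.37,"ry":0.85,"rz":-0.32},{"tx":-0.0012,"ty":0.0018,"tz":-0.0027,"rx":1.37,"ry":0.85,"rz":-0.32},{"tx":0,"ty":0,"tz":0,"rx":0,"ry":0,"rz":0},{"tx":0,"ty":0,"tz":0,"rx":0,"ry":0,"rz":0},{"tx":0,"ty":0,"tz":0,"rx":0,"ry":0,"rz":0},{"tx":0,"ty":0,"tz":0,"rx":0,"ry":0,"rz":0},{"tx":0,"ty":0,"tz":0,"rx":0,"ry":0,"rz":0}]'
python3 caps.py; python3 - <<'E'
from h import *
C=cams();cv2.imwrite("pics/t11.png",C["top"]["pixels"][:,:,::-1]);cv2.imwrite("pics/s11.png",C["scene"]["pixels"][:,:,::-1])
E
ls pics|grep caps_3
```

```text
time_s: 30.92
tool_pos: [0.4424, -0.2388, 0.1387]
tool_rot: [-151.1, 5.9, -11.8]
force: [-0.7, -0.0, -2.3]
grip_width: 0.0079
30.975
caps_3097.png
```

```bash
cp pics/$(ls pics|grep caps_|sort|tail -1) pics/lastcaps1.png
```

```text
(no output)
```

View pics/lastcaps1.png

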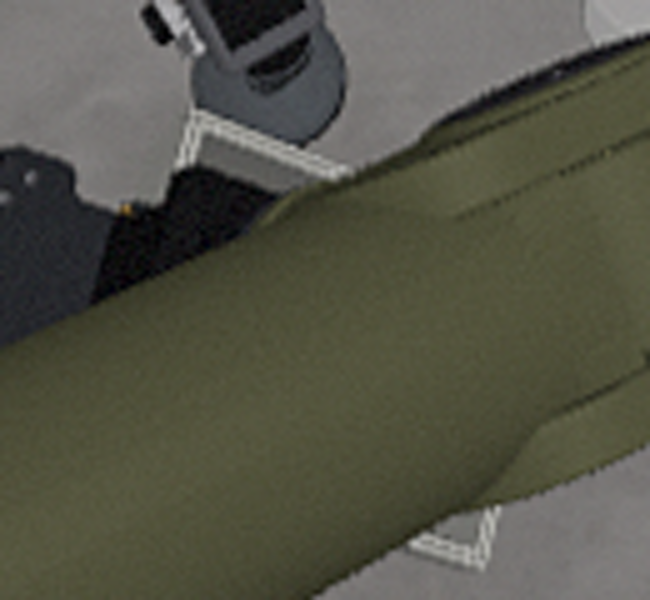

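The arm hides the tray in this pose. I'll move to a holding tilt with gx≈0.30, gy≈0.16 (about 20°), which also leaves the view open.

```bash
python3 rock.py .30 .16 12 .006 0
```

```text
corner [ 4.949e-01 -3.878e-01 -4.000e-04]
turn 22.285994037891516
row [0.00231, -0.00188, 0.00342] [-1.58, -0.915, 0.338]
[-15.  32.  53.  97. -26.  85. -58.] 0.0 [ 0.47  -0.209  0.104]
pivot [  98.   27. -112.] sideL [ 72.  -3. -98.] knob [ 111.  -15. -178.] rearTop [ 100.    7. -152.] end row [ 4.7e-04 -2.0e-05 -1.8e-04] far [ 0.424 -0.201  0.122]
```

```bash
python3 -m creep '[{"tx":0.0023,"ty":-0.0019,"tz":0.0034,"rx":-1.58,"ry":-0.92,"rz":0.34},{"tx":0.0023,"ty":-0.0019,"tz":0.0034,"rx":-1.58,"ry":-0.92,"rz":0.34},{"tx":0.0023,"ty":-0.0019,"tz":0.0034,"rx":-1.58,"ry":-0.92,"rz":0.34},{"tx":0.0023,"ty":-0.0019,"tz":0.0034,"rx":-1.58,"ry":-0.92,"rz":0.34},{"tx":0.0023,"ty":-0.0019,"tz":0.0034,"rx":-1.58,"ry":-0.92,"rz":0.34},{"tx":0.0023,"ty":-0.0019,"tz":0.0034,"rx":-1.58,"ry":-0.92,"rz":0.34},{"tx":0.0023,"ty":-0.0019,"tz":0.0034,"rx":-1.58,"ry":-0.92,"rz":0.34},{"tx":0.0023,"ty":-0.0019,"tz":0.0034,"rx":-1.58,"ry":-0.92,"rz":0.34},{"tx":0.0023,"ty":-0.0019,"tz":0.0034,"rx":-1.58,"ry":-0.92,"rz":0.34},{"tx":0.0023,"ty":-0.0019,"tz":0.0034,"rx":-1.58,"ry":-0.92,"rz":0.34},{"tx":0.0023,"ty":-0.0019,"tz":0.0034,"rx":-1.58,"ry":-0.92,"rz":0.34},{"tx":0.0023,"ty":-0.0019,"tz":0.0034,"rx":-1.58,"ry":-0.92,"rz":0.34},{"tx":0,"ty":0,"tz":0,"rx":0,"ry":0,"rz":0},{"tx":0,"ty":0,"tz":0,"rx":0,"ry":0,"rz":0},{"tx":0,"ty":0,"tz":0,"rx":0,"ry":0,"rz":0}]'
python3 caps.py; python3 rock.py .30 .16 1 | head -2; cp pics/$(ls pics|grep caps_|sort|tail -1) pics/lastcaps2.png
```

```text
time_s: 32.95
tool_pos: [0.4699, -0.208, 0.104]
tool_rot: [-170.1, 17.6, -12.0]
force: [-1.6, 2.5, -1.0]
grip_width: 0.0077
blue 60 [ 0.052 -0.029  0.015] dist corner 0.06
blue 64 [ 0.032 -0.054  0.015] dist corner 0.048
blue 64 [ 0.01  -0.075  0.015] dist corner 0.058
yellow 61 [ 0.053 -0.049  0.015] dist corner 0.041
red 114 [ 0.043 -0.076  0.015] dist corner 0.028
33.0
corner [ 5.005e-01 -3.884e-01 -3.000e-04]
turn 0.1028989469833421
```

View pics/lastcaps2.png

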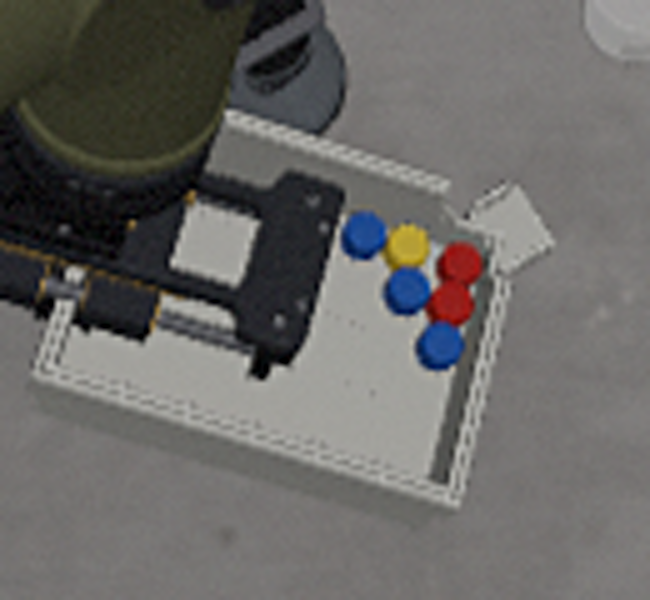

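All six caps are packed in the pouring corner, each within 60 mm of it, and the corner is back where it started. Last check is the camera aim.

```bash
python3 - <<'E'
from h import *
from kin import TC,TR
C=cams();o=env.get_obs()
for n,roi in(("scene",(125,130,160,165)),("top",(182,98,217,127))):
    g=C[n]["pixels"].max(2); x0,y0,x1,y1=roi
    m=(g[y0:y1,x0:x1]<60).astype(np.uint8); cs=cv2.findContours(m,0,2)[0]
    ct=max(cs,key=cv2.contourArea); c,r=cv2.minEnclosingCircle(ct); print(n,c[0]+x0,c[1]+y0,r)
R=Ro.from_euler('xyz',o['tool_rot'],degrees=True).as_matrix()
R0=Ro.from_euler('xyz',[-179.87,.15,-13.53],degrees=True).as_matrix();p0=np.array([.4503,-.18925,.04915]);W=R@R0.T
T=lambda v:o['tool_pos']+W@(TC+TR@np.array(v)-p0)
g=T((.038,-.058,.011));k=np.array([.623,-.2574,.2394]);pv=np.array([.583,-.28,.175]);x=(pv-k)/np.linalg.norm(pv-k);y=np.cross([0,0,1],x);y/=np.linalg.norm(y);z=np.cross(x,y);d=g-pv-.05*x
print('gather',g,'lens',d@x,d@y,d@z,'corner',T((.066,-.086,.004)),'far',T((-.07,.09,.055)),'tilt',np.arccos(W[2,2]),o['grip_width'],o['force'])
cv2.imwrite("pics/t12.png",C["top"]["pixels"][:,:,::-1]);cv2.imwrite("pics/s12.png",C["scene"]["pixels"][:,:,::-1])
E
```

```text
scene 149.5 143.5 14.57748031616211Traceback (most recent call last):
  File "<stdin>", line 7, in <module>
ValueError: max() iterable argument is empty
```

```bash
python3 - <<'E'
from h import *
from kin import TC,TR
C=cams();o=env.get_obs()
R=Ro.from_euler('xyz',o['tool_rot'],degrees=True).as_matrix()
R0=Ro.from_euler('xyz',[-179.87,.15,-13.53],degrees=True).as_matrix();p0=np.array([.4503,-.18925,.04915]);W=R@R0.T
T=lambda v:o['tool_pos']+W@(TC+TR@np.array(v)-p0)
g=T((.038,-.058,.011));k=np.array([.623,-.2574,.2394]);pv=np.array([.583,-.28,.175]);x=(pv-k)/np.linalg.norm(pv-k);y=np.cross([0,0,1],x);y/=np.linalg.norm(y);z=np.cross(x,y);d=g-pv-.05*x
print('gather',g,'lens',d@x,d@y,d@z,'corner',T((.066,-.086,.004)),'far',T((-.07,.09,.055)),'tilt',np.arccos(W[2,2]),o['grip_width'],o['force'])
a=C["top"]["pixels"][90:290,120:380,::-1];b=C["scene"]["pixels"][90:290,90:350,::-1]
cv2.imwrite("pics/end.png",cv2.resize(np.vstack([a,b]),None,fx=1.5,fy=1.5))
E
```

```text
gather [ 0.48171539 -0.35412601  0.02480492] lens 0.1446597132529685 0.014714056335302718 0.014243980899199194 corner [ 0.49886035 -0.38482261  0.00529163] far [ 0.4301711  -0.20146562  0.12248804] tilt 0.34829432651671743 0.0075006035289305285 [-0.48212457  2.27039032 -1.17054485]
```

View pics/end.png

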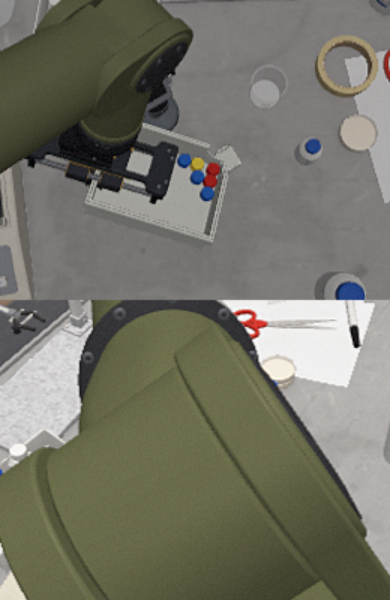

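The beaker and bottle haven't moved. The camera's side knob and foot sit where they were: the housing is the same in caps_3097 as before the tilt. The axis is predicted to miss the aim point by about 15 mm on each axis, against the 45 mm allowed. Handing in.

```bash
python3 -c "
from h import *
print(env.sign_off())
o=env.get_obs();print(o['time_s'],o['tool_pos'],o['grip_width'])"; python3 caps.py 2>&1 | tail -7
```

```text
the job is handed in; nothing more can be done
None
the job is handed in; nothing more can be done
the job is handed in; nothing more can be done
```

I swung the camera onto the pouring corner, then tipped the tray on that corner until all six caps had gathered in it. The job was handed in at about 33 s with the tray held tilted; no verdict was reported.

**Camera:** My first swing left the lens axis about 27 mm off the aim point, too close to the 28 mm limit. I gripped the ball again before touching the tray, which brought it to about 11 mm.

**Tipping:** I held the tray by its +y rim. The caps slid less easily than expected, with floor friction apparently nearer 0.3 than 0.15, and stuck along the walls. I tipped first mostly toward +x and then mostly toward -y. The corner was drawn back up to 15 mm during this and then returned to its place.

**Last checks:**

| Check | Measured | Needed |
|---|---|---|
| Tilt | 0.348 rad (20°) | over 0.3 rad |
| Pouring corner height | 5 mm | under 20 mm |
| Far corner height | 122 mm | over 100 mm |
| Farthest cap from the corner | about 60 mm | under 85 mm |
| Lens axis miss, sideways / up | about 15 / 14 mm | under 45 mm each |

- **Grip and wrist:** the grip was still closed on the rim at 7.5 mm, with a small wrist force.
- **Bottle and beaker:** they looked untouched.
- **Not seen at the end:** the arm hid the ball in the final views. The final aim therefore rests on the ball position measured before the tray was tipped, plus later pictures in which the camera looked unmoved.

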